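Cap the jars in the stopped mixer

TASK

First push the red mushroom stop fully down, before you touch any jar or cap. With it still down, put the loose red cap on the open jar in the mixer and press all three caps fully home; then twist the mushroom clockwise until it has come right out again to reset it. Leave everything else on the table where it is.

Things in the scene. Friction and masses are not known exactly. Their poses are not given: they have to be found in the camera images.
- mixer: bench jar mixer, green and grey, base 230 (x) x 320 (y) mm; origin at table level, x to its back; the base reaches from x = -100 to +130 mm. Back housing (x = 75 to 135 mm) 140 mm tall. Three jars stand in a row along y, 100 mm apart, on a bed leaning 30 deg towards the front (-x)
- guard_bar (a point): middle of the mixer's fixed yellow guard bar, 16 mm thick, along y, 300 mm above the table and above the caps; two arms at its ends (152 mm each way) run back to the housing. It bars the caps from straight above: reach them from the front, along the leaning jar axis
- jar_blue: white jar with a blue band, fitted with a blue cap, 68 mm across, in one of the mixer's three places. Origin: centre of the jar's foot. The frame is upright (z up, x to the mixer's back), but the jar leans 30 deg, its top towards -x; jar axis = (-0.5, 0, 0.866) in this frame
- blue_cap (a joint): how far the blue cap is pressed on, m: 0 = 8 mm proud, 0.008 = fully home. It slides along the leaning jar axis, resists with about 8 N and stays where it is left
- blue_cap_top (a point): centre of the top of the grip boss of the blue cap (moves with the cap); z is the leaning jar axis, pointing out of the jar. Cap 68 mm across and 22 mm high, with a round boss 24 mm across and 22 mm high on top of it
- jar_yellow: white jar with a yellow band, fitted with a yellow cap, 68 mm across, in one of the mixer's three places. Origin: centre of the jar's foot. The frame is upright (z up, x to the mixer's back), but the jar leans 30 deg, its top towards -x; jar axis = (-0.5, 0, 0.866) in this frame
- yellow_cap (a joint): how far the yellow cap is pressed on, m: 0 = 8 mm proud, 0.008 = fully home. It slides along the leaning jar axis, resists with about 8 N and stays where it is left
- yellow_cap_top (a point): centre of the top of the grip boss of the yellow cap (moves with the cap); z is the leaning jar axis, pointing out of the jar. Cap 68 mm across and 22 mm high, with a round boss 24 mm across and 22 mm high on top of it
- jar_red: white jar with a red band, open, 68 mm across, in one of the mixer's three places. Origin: centre of the jar's foot. The frame is upright (z up, x to the mixer's back), but the jar leans 30 deg, its top towards -x; jar axis = (-0.5, 0, 0.866) in this frame
- seal (a joint): how far the black rubber seal ring of the open jar is pushed down, m: 0 = up, 0.007 = fully compressed. It resists with about 8 N and stays down where it is left
- seal_top (a point): centre of the top face of the seal ring (66 mm across) round the open jar's neck; z is the leaning jar axis, pointing out of the jar. The neck, 56 mm across, stands out 6 mm above this point while the seal is up. The red cap's rim lands on the ring; pressing pushes ring and cap down 7 mm
- red_cap: loose red cap lying right way up on the board; origin at the centre of its underside (rim), z up through the boss. 68 mm across, 22 mm high, hollow below (60 mm inside, 16 mm deep: 2 mm of play all round on the neck), with a round boss 24 mm across and 22 mm high on top (boss from 22 to 44 mm above the origin); about 50 g
- board: wooden board with paint marks, 180 (x) x 210 (y) x 12 mm, fixed to the table; origin at the centre of its underside
- stop_box: yellow stop station, 100 x 100 x 55 mm, fixed to the table; origin at the centre of its underside
- stop_top (a point): centre of the top of the red mushroom head: 40 mm across, 18 mm high, upright axis; its top is 93 mm above the table when out, 85 mm when pressed
- stop_press (a joint): how far the mushroom is pressed, m: 0 = out, 0.008 = fully down. It resists with about 6 N and stays down when pressed
- stop_turn (a joint): twist of the mushroom head, rad, 0 at the start, growing clockwise seen from above to a stop at 1.2. When the head is down, twisting it makes a cam lift it, fully out at 1.2 rad (about 0.1 N m); it stays where it is left
- small_pot: small white jar with green lid, 42 mm across, 55 mm tall, on the board beside the red cap. Origin at the centre of its underside. Must be left in place
- brush_pot: tin pot of brushes, 76 mm across, 200 mm tall with its brushes, standing by the stop station. Origin at the centre of its underside. Must be left in place
- tin: blue-banded metal tin, 74 mm across, 95 mm tall, standing by the stop station. Origin at the centre of its underside. Must be left in place
- tape: white roll of tape lying flat, 80 mm across, 24 mm high, in front of the mixer. Origin at the centre of its underside. Must be left in place
- spray: clear bottle with orange cap, 60 mm across, 170 mm tall, to the left of the mixer. Origin at the centre of its underside. Must be left in place
- scraper: flat metal scraper lying on the table, to the right of the mixer. Origin at the centre of its underside. Must be left in place
- sander: cork sanding block, 100 x 60 x 35 mm, to the right of the mixer. Origin at the centre of its underside. Must be left in place
There are look-alikes about, which are no part of the job. Several things have the shape of the red_cap; the one meant has the colours described above.

How it is judged:
On the way, in this order (a step that is already met when the one before it is completed fails the run):
1. the mushroom stop is pushed fully down (value of joint stop_press above 0.006 m), for 0.2 s.
2. with the stop still down, the red cap is on its jar and all three caps are fully home (value of joint stop_press above 0.006 m and value of joint each of blue_cap, yellow_cap above 0.0065 m and value of joint seal above 0.0055 m and distance between red_cap and seal_top below 0.0045 m and angle between the z axis of red_cap and the z axis of seal_top, either way round below 0.1 rad), for 0.2 s.
At the end, for the whole second after the job is handed in: All three caps are home (blue and yellow within 1.5 mm of full travel; red cap sits square, within 4.5 mm, on its seal and the seal is pushed down within 1.5 mm of full travel), at rest, and the mushroom has been twisted clockwise by more than 0.95 rad and stands out again within 2.5 mm (value of joint each of blue_cap, yellow_cap above 0.0065 m and value of joint seal above 0.0055 m and distance between red_cap and seal_top below 0.0045 m and angle between the z axis of red_cap and the z axis of seal_top, either way round below 0.1 rad and value of joint stop_press below 0.0025 m and value of joint stop_turn above 0.95 rad and linear speed of red_cap below 0.02 m/s); the robot touches nothing.
It fails at once if a jar or cap is touched while the stop is not down (value of joint stop_press below 0.004 m and contact force between any of jar_blue, jar_yellow, jar_red, red_cap and the fingers above 1 N).
It fails at once if another thing on the table is shifted by more than 30 mm or knocked over (distance of any of small_pot, brush_pot, tin, tape, spray, scraper, sander from where it was at the start of the episode above 0.03 m or angle between any of small_pot, brush_pot, tin, tape, spray, scraper, sander's own z axis and vertical above 0.5 rad).
It also fails if it takes over 72 s, if anything falls off the work surface, if the arm or the gripper's body presses on something with over 40 N, if the wrist force passes 120 N, or if a joint passes its speed limit or range.

ROBOT

A 7-joint arm with a two-finger parallel gripper is mounted at the origin on the work surface. World frame = base frame: x ahead of the robot, y to its left, z up, the work surface at z = 0. Lengths are in m, angles in rad, forces in N, time in s.
With the tool pointing down it reaches from about 0.4 to 0.85 m from the base axis. Payload 4.4 kg.
Tool frame: the origin (TCP) lies on the centre line of the jaws, within the pads' length; the fingertips stand 25 mm ahead of it and the grasp point (between the pads) lies 6 mm ahead of it (ctrl.tips_ahead is the distance from the TCP to the fingertips, in m); z points along the fingers, y is the line along which they close (so a half turn about z gives the same grasp; the last joint's range is limited). The gripper opens to 94 mm and grips with 3 to 60 N. Pads are 16 mm wide; open, the fingers measure 119 mm over their backs; the gripper's body (75 mm by 177 mm) begins 78 mm behind the grasp point.
Start: joints at [-1.196, 0.628, 0.038, 1.517, -0.027, 0.996, -0.02], TCP at [0.277, 0.588, 0.21] pointing down, gripper open.
Joint ranges: [-3.06, 3.06], [-0.37, 2.12], [-1.25, 1.32], [0.18, 2.47], [-1.1, 4.24], [0.23, 1.98], [-2.94, 2.94]. Speed limits (rad/s): [2.57, 2.57, 3.14, 3.14, 3.14, 3.14, 3.14].

INTERFACE

Orientations are given as a 3x3 rotation matrix whose columns are the frame's x, y, z axes.
In Python, from station import sensors, viewer, job_done, ctrl gives the robot as it stands.
- The arm moves only by the tool drive_tool, never from a script. Its argument "plan" is a list of rows, each an object with "delta_pos": the shift along the tool's x, y, z in mm, a list of three; "angular": the turn, a rotation vector about the tool's x, y, z in degrees, a list of three; "fingers": the opening, from 0 (shut) to 1 (fully open). A call has 1 to 20 rows; each row shifts and turns the commanded pose from where the row before left it, along the tool's axes as they then stand; what a row does not reach is not made up. A row lasts 1/8 s, in which the tool goes at most 62.5 mm and 10.7 degrees, less where a joint would pass 70% of its speed; a pose out of reach is approached as far as the arm can. A call with a gripper value outside its range is refused whole. The fingers move at their own pace and stop on an object; the grip force is fixed at half the most. Time passes only in rows, so rows that do not move let the fingers close. It gives the time, the measured TCP pose, the force, the opening and the grip force at its end, in the units of the state.
- sensors.sense(): the state, without advancing time (a new reading comes with each control period).
- viewer.capture(name): name is "scene" or "top" or "wrist"; returns (picture, depth): 384x512x3 uint8, red, green, blue; 384x512 float32, m along the optical axis (not along the pixel's ray), 0 where there is no reading.
- viewer.calibration(name): a dict with "vfov" (degrees; the focal length in pixels is half the picture's height over the tangent of half this angle, whatever the lens; pixels are square), "cx", "cy" (the principal point, pixels), "rvec" (rotation vector, rad) and "tvec" (3), from world to camera coordinates, as OpenCV has them. Camera axes: x right, y down, z forward; pixel columns grow to the right and rows downward; lengths in m; the calibration is good to about 2 mm. The wrist camera is an equidistant fisheye: a pixel r from the principal point sees the ray r / f radians off the axis. A picture is of the moment at which its call begins: read the wrist's pose just before it. calibration takes no time and is no camera call; for the wrist camera it gives the pose at the moment of the call.
- job_done(): hands the job in; it is judged then, once.
The state is a dict: "t": time; "joints": joint angles; "qvel": joint speeds; "joint_torque": joint torques, N m; "eef_pos": TCP position; "ee_rot": TCP orientation; "force": force on the tool from outside, world axes, zero at the start; "wrist_torque": the same for the moment, N m; "width": finger opening in m; "grasp_force": force on a finger pad.
Only numpy, scipy, OpenCV 4.12 (cv2) and the standard library are available. Lean on these libraries where they do the work, as an engineer would, in place of code of your own. Each camera call takes 0.05 s, during which the arm holds its last target. There are 200 camera calls.

## Working session

There is one attempt and no reset: what is moved stays moved. The work goes in short steps, Python scripts to look and compute and a tool call to move; the robot and the scene stay as the last step left them, time stands still between calls to the robot, and variables do not carry over. Pictures are saved under pics/ and viewed, at most 10 in all, crops included, and the job is handed in when it is done.

Besides the shell and the picture viewer there is one more tool, called after "Emit:" as name(argument=value, ...), one argument or row to a line, values as JSON. drive_tool: Moves the arm, as the interface text tells. Its arguments: {"type":"object","properties":{"plan":{"type":"array"}},"required":["plan"]}

```bash
mkdir -p pics
cat > h.py <<'E'
import numpy as np, cv2
from station import sensors, viewer, job_done, ctrl
np.set_printoptions(precision=4,suppress=True)
def cap(n):
    c=viewer.calibration(n); im,d=viewer.capture(n); return im,d,c
def f_(c,h=384): return h/2/np.tan(np.radians(c['vfov'])/2)
def cloud(d,c):
    f=f_(c); R=cv2.Rodrigues(np.array(c['rvec'],float))[0]; t=np.array(c['tvec'],float).ravel()
    v,u=np.mgrid[0:d.shape[0],0:d.shape[1]]
    P=np.stack([(u-c['cx'])/f*d,(v-c['cy'])/f*d,d],-1)
    return (P-t)@R
E
python3 - <<'E'
from h import *
s=sensors.sense(); print(s['eef_pos'],s['ee_rot'],s['width'],ctrl.tips_ahead)
for n in ['scene','top']:
    im,d,c=cap(n); np.savez(n+'.npz',im=im,P=cloud(d,c),d=d); print(c)
    cv2.imwrite(f'pics/{n}.png',cv2.resize(im[...,::-1],(800,600)))
E
```

```text
[0.277  0.5873 0.2087] [[-0.9044  0.4267 -0.0008]
 [ 0.4267  0.9044 -0.0017]
 [-0.     -0.0018 -1.    ]] 0.09378120629515667 0.025
{'vfov': 50.524777774597254, 'cx': 258.48525434463664, 'cy': 193.63454914522333, 'rvec': array([ 1.1198,  2.1622, -1.1522]), 'tvec': array([ 0.3154, -0.1018,  1.6538])}
{'vfov': 55.53371996351103, 'cx': 256.833447815297, 'cy': 186.73850794466557, 'rvec': array([ 2.1471, -2.194 ,  0.1592]), 'tvec': array([-0.0167,  0.5494,  1.3822])}
```

View pics/scene.png

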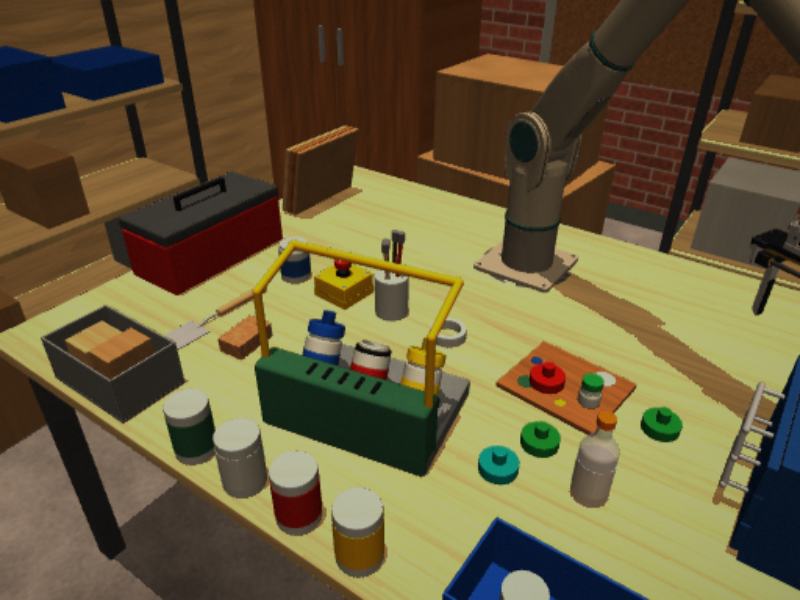

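View pics/top.png

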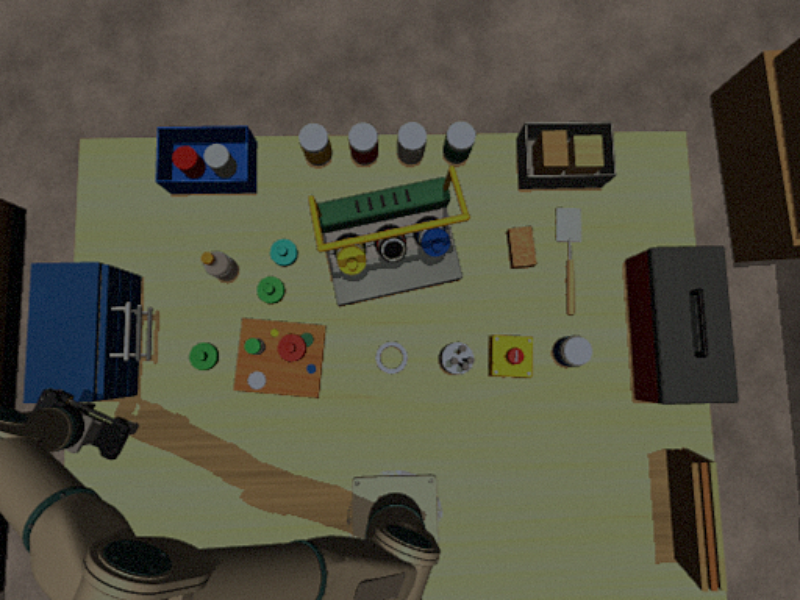

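The red things of that shape are the one on the board (top view about 291,347) and a red-topped one in the blue box (185,158). The one on the board beside the small pot with the green lid fits the description. I'll confirm it in a crop while measuring.

Run:
```python
from h import *
A={n:np.load(n+'.npz') for n in ['scene','top']}
rng={'red':((0,8),(172,180)),'yellow':((22,33),),'blue':((105,125),),'green':((50,80),)}
def masks(n,col):
    hsv=cv2.cvtColor(A[n]['im'],cv2.COLOR_RGB2HSV); m=np.zeros(hsv.shape[:2],bool)
    for a,b in rng[col]: m|=(hsv[...,0]>=a)&(hsv[...,0]<=b)
    return m&(hsv[...,1]>150)&(hsv[...,2]>45)
for n in A:
    P=A[n]['P']
    print(n,'table z',np.median(P[...,2][(np.abs(P[...,2])<.03)]))
    for col in rng:
        k,lab,st,_=cv2.connectedComponentsWithStats(masks(n,col).astype(np.uint8))
        for i in range(1,k):
            if st[i,4]<35: continue
            q=P[(lab==i)&(A[n]['d']>0)]
            if len(q)<30: continue
            zt=np.percentile(q[:,2],97); top=q[q[:,2]>zt-.006]
            if abs(q[:,1]).max()<.7: print(col,st[i],'med',np.median(q,0),'top',(top.min(0)+top.max(0))/2,len(top),'ext',q.max(0)-q.min(0))
a=A['top']['im'][190:270,120:350,::-1]; b=A['scene']['im'][150:265,150:410,::-1]
a=cv2.resize(a,(780,271),interpolation=cv2.INTER_CUBIC); b=cv2.resize(b[:,:],(780,329),interpolation=cv2.INTER_CUBIC)
cv2.imwrite('pics/crop1.png',cv2.convertScaleAbs(np.vstack([a,b])[:600],alpha=1.5))
```

```text
scene table z 0.0010226982452618235
red [393  54   9   7  47] med [-1.9894 -0.4174 -0.051 ] top [-1.9814 -0.4125 -0.0247] 5 ext [0.0553 0.0675 0.0528]
red [403  55  25  11 175] med [-1.9883 -0.2803 -0.0496] top [-1.9819 -0.2853 -0.0244] 23 ext [0.0757 0.1894 0.0619]
red [429  59  18  10 123] med [-1.991  -0.1111 -0.049 ] top [-1.9858 -0.115  -0.0267] 20 ext [0.0549 0.1246 0.0576]
red [389  62  24  10 144] med [-1.9875 -0.3773 -0.1165] top [-1.9802 -0.3747 -0.0949] 25 ext [0.0786 0.1822 0.0596]
red [467  65  13   6  53] med [-1.9919  0.1391 -0.036 ] top [-1.9833  0.1317 -0.0252] 10 ext [0.0542 0.0815 0.0328]
red [414  66  25  11 159] med [-1.9886 -0.18   -0.1159] top [-1.9833 -0.1891 -0.0929] 20 ext [0.0722 0.1851 0.057 ]
red [388  70  11   8  68] med [-1.9884 -0.434  -0.1828] top [-1.9856 -0.4363 -0.1575] 9 ext [0.0566 0.0932 0.0631]
red [400  72  24  11 159] med [-1.9883 -0.2832 -0.1831] top [-1.9807 -0.2761 -0.1547] 20 ext [0.0788 0.1929 0.0672]
red [425  77  17   9 112] med [-1.989  -0.1124 -0.1825] top [-1.9805 -0.1045 -0.1607] 17 ext [0.0623 0.1255 0.0564]
red [387  78  22  10 1
[... 4454 characters left out ...]
xt [0.1399 0.2179 0.1099]
blue [111  91  29  11  98] med [0.9472 0.4891 0.0043] top [0.9304 0.4962 0.0446] 52 ext [0.0507 0.1153 0.0868]
blue [270 146  18  18 239] med [ 0.6505 -0.1065  0.1451] top [ 0.6557 -0.1058  0.1626] 30 ext [0.0581 0.0738 0.1345]
blue [ 62 169   8  86 310] med [0.4538 0.626  0.1868] top [0.4611 0.6259 0.1894] 217 ext [0.2881 0.0163 0.0152]
green [165 178  16  16  65] med [0.5606 0.3096 0.0225] top [0.5632 0.3047 0.0437] 9 ext [0.0598 0.0566 0.0344]
green [157 217  10   9  70] med [0.4233 0.3321 0.0663] top [0.4234 0.3299 0.0696] 36 ext [0.03   0.0346 0.0198]
green [122 220  17  17 151] med [0.401  0.4634 0.022 ] top [0.4027 0.4668 0.0441] 16 ext [0.0614 0.0636 0.0378]
```

View pics/crop1.png

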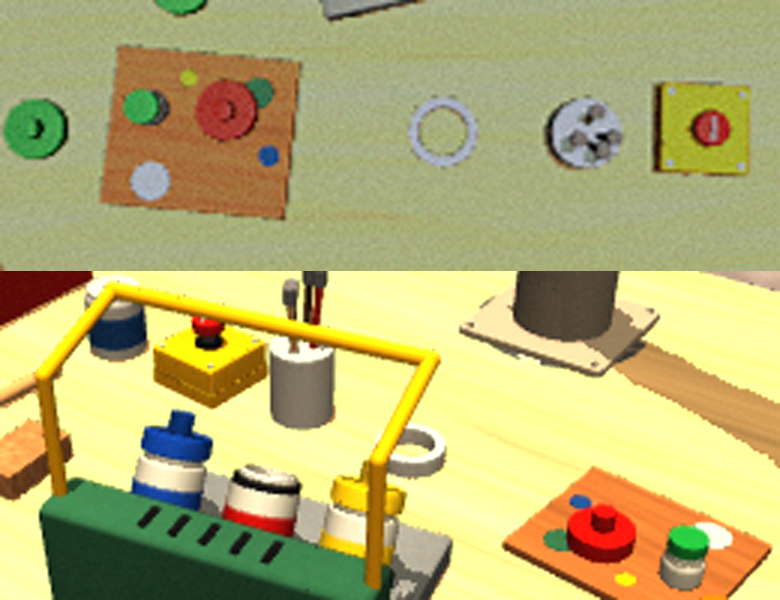

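The crop confirms it: a red cap with its boss on the board (crop about 227,110), beside the small green-lidded pot. The middle jar is the open one. The stop is at crop (712,128), with the brush pot to its left. I'm going to the stop now, in an arc, with the fingers closing.

Emit:
drive_tool(
  plan=[
    {"delta_pos":[0,0,-45],"angular":[0,0,0],"fingers":0},
    {"delta_pos":[-46.5,-31,-7.5],"angular":[0,0,0],"fingers":0},
    {"delta_pos":[-46.5,-31,-7.5],"angular":[0,0,0],"fingers":0},
    {"delta_pos":[-46.5,-31,-7.5],"angular":[0,0,0],"fingers":0},
    {"delta_pos":[-46.5,-31,-7.5],"angular":[0,0,0],"fingers":0},
    {"delta_pos":[-46.5,-31,-7.5],"angular":[0,0,0],"fingers":0},
    {"delta_pos":[-46.5,-31,-7.5],"angular":[0,0,0],"fingers":0},
    {"delta_pos":[-32.5,-49,0],"angular":[0,0,0],"fingers":0},
    {"delta_pos":[-32.5,-49,0],"angular":[0,0,0],"fingers":0},
    {"delta_pos":[-32.5,-49,0],"angular":[0,0,0],"fingers":0},
    {"delta_pos":[-32.5,-49,0],"angular":[0,0,0],"fingers":0},
    {"delta_pos":[-32.5,-49,0],"angular":[0,0,0],"fingers":0},
    {"delta_pos":[-32.5,-49,0],"angular":[0,0,0],"fingers":0},
    {"delta_pos":[0,-53,0],"angular":[0,0,0],"fingers":0},
    {"delta_pos":[0,-53,0],"angular":[0,0,0],"fingers":0},
    {"delta_pos":[0,-53,0],"angular":[0,0,0],"fingers":0},
    {"delta_pos":[0,-53,0],"angular":[0,0,0],"fingers":0},
    {"delta_pos":[0,-53,0],"angular":[0,0,0],"fingers":0},
  ],
)

```text
t: 2.35
eef_pos: [0.3871, -0.2894, 0.2994]
ee_rot: [[-0.904, 0.426, -0.0], [0.426, 0.904, 0.0], [0.0, 0.0, -1.0]]
force: [1.2, -0.6, 0.2]
width: 0.0004
grasp_force: 0.0
```

Emit:
drive_tool(
  plan=[
    {"delta_pos":[0,0,0],"angular":[0,0,9.3],"fingers":0},
    {"delta_pos":[0,0,0],"angular":[0,0,9.3],"fingers":0},
    {"delta_pos":[0,0,0],"angular":[0,0,9.3],"fingers":0},
    {"delta_pos":[0,0,0],"angular":[0,0,9.3],"fingers":0},
    {"delta_pos":[0,0,0],"angular":[0,0,9.3],"fingers":0},
    {"delta_pos":[0,0,0],"angular":[0,0,9.3],"fingers":0},
    {"delta_pos":[0,0,0],"angular":[0,0,9.3],"fingers":0},
    {"delta_pos":[0,0,0],"angular":[0,0,0],"fingers":0},
  ],
)

```text
t: 3.35
eef_pos: [0.388, -0.2879, 0.2993]
ee_rot: [[0.004, 1.0, -0.001], [1.0, -0.004, 0.0], [0.0, -0.001, -1.0]]
force: [0.1, 0.2, 0.3]
width: 0.0006
grasp_force: 0.0
```

```bash
cat >> h.py <<'E'
RNG={'red':((0,8),(172,180)),'yellow':((22,33),),'blue':((105,125),),'green':((50,80),)}
def mask(im,col,smin=150,vmin=45):
    hsv=cv2.cvtColor(im,cv2.COLOR_RGB2HSV); m=np.zeros(hsv.shape[:2],bool)
    for a,b in RNG[col]: m|=(hsv[...,0]>=a)&(hsv[...,0]<=b)
    return (m&(hsv[...,1]>smin)&(hsv[...,2]>vmin)).astype(np.uint8)
def ray(uv,c,fish=False):
    f=f_(c); uv=np.atleast_2d(np.asarray(uv,float)); d=(uv-[c['cx'],c['cy']])/f
    if fish:
        th=np.linalg.norm(d,axis=1,keepdims=True); d=np.c_[d/np.maximum(th,1e-9)*np.sin(th),np.cos(th)]
    else: d=np.c_[d,np.ones(len(d))]
    R=cv2.Rodrigues(np.array(c['rvec'],float))[0]; t=np.array(c['tvec'],float).ravel()
    return -R.T@t, d@R
def onz(uv,c,z,fish=False):
    o,d=ray(uv,c,fish); return o+d*((z-o[2])/d[:,2])[:,None]
E
python3 - <<'E'
from h import *
im,d,c=cap('wrist'); np.savez('w1.npz',im=im,d=d); print(c)
cv2.imwrite('pics/w1.png',cv2.resize(im[...,::-1],(800,600)))
k,lab,st,ce=cv2.connectedComponentsWithStats(mask(im,'red'))
for i in range(1,k):
    if st[i,4]>40: print(st[i],ce[i],onz(ce[i],c,.093,True))
c=viewer.calibration('top'); im=np.load('top.npz')['im']
k,lab,st,ce=cv2.connectedComponentsWithStats(mask(im,'red',120,35))
for i in range(1,k):
    if st[i,4]>40:
        ct=cv2.findContours((lab==i).astype(np.uint8),0,1)[0][0]; e=cv2.minEnclosingCircle(ct)
        print('top',e,[onz(e[0],c,z)[0] for z in(.034,.093)])
E
```

```text
{'vfov': 65.70646984690485, 'cx': 249.8225877354074, 'cy': 194.1750951773036, 'rvec': array([-2.8537,  0.0046,  0.001 ]), 'tvec': array([-0.389 , -0.3298,  0.3964])}
[235 162  29  27 513] [248.8304 175.1442] [[ 0.3868 -0.2916  0.093 ]]
[ 331  327   52   34 1286] [355.2263 344.276 ] [[ 0.5824 -0.6084  0.093 ]]
[246 335   9  28 177] [249.678  348.6328] [[ 0.3868 -0.6027  0.093 ]]
top ((117.875, 100.5), 8.262401580810547) [array([0.9039, 0.5138, 0.034 ]), array([0.8818, 0.4926, 0.093 ])]
top ((186.1885223388672, 222.3688507080078), 9.196023941040039) [array([0.4173, 0.2444, 0.034 ]), array([0.4157, 0.2345, 0.093 ])]
top ((329.3888854980469, 227.61111450195312), 5.106986999511719) [array([ 0.3849, -0.304 ,  0.034 ]), array([ 0.3846, -0.2909,  0.093 ])]
```

View pics/w1.png

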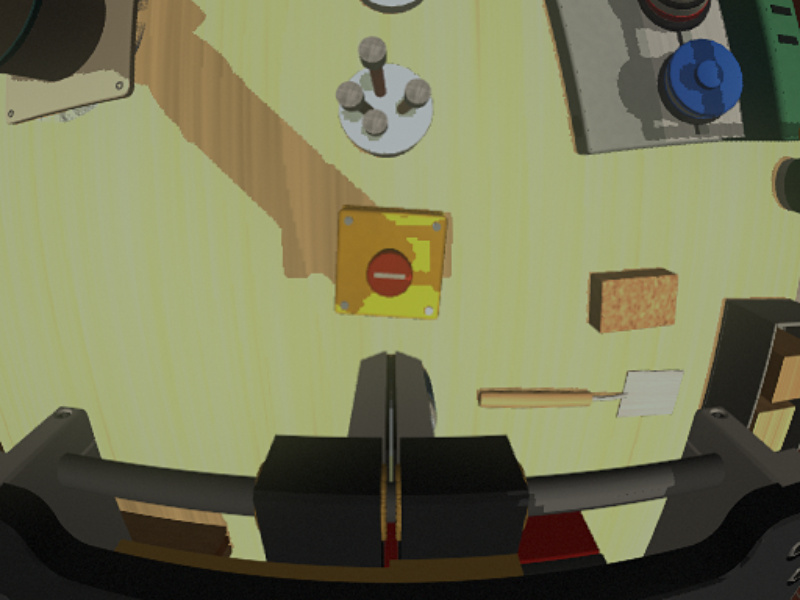

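The wrist view shows the mushroom at about (388,272), directly below the tool, with the brush pot at (386,110) well clear of it. Now I press it.

Emit:
drive_tool(
  plan=[
    {"delta_pos":[-3.4,-1.5,44],"angular":[0,0,0],"fingers":0},
    {"delta_pos":[0,0,44],"angular":[0,0,0],"fingers":0},
    {"delta_pos":[0,0,44],"angular":[0,0,0],"fingers":0},
    {"delta_pos":[0,0,44],"angular":[0,0,0],"fingers":0},
    {"delta_pos":[0,0,3],"angular":[0,0,0],"fingers":0},
    {"delta_pos":[0,0,3],"angular":[0,0,0],"fingers":0},
    {"delta_pos":[0,0,3],"angular":[0,0,0],"fingers":0},
    {"delta_pos":[0,0,3],"angular":[0,0,0],"fingers":0},
    {"delta_pos":[0,0,2],"angular":[0,0,0],"fingers":0},
    {"delta_pos":[0,0,0],"angular":[0,0,0],"fingers":0},
    {"delta_pos":[0,0,0],"angular":[0,0,0],"fingers":0},
  ],
)

```text
t: 4.78
eef_pos: [0.3867, -0.2916, 0.1097]
ee_rot: [[0.006, 1.0, 0.0], [1.0, -0.006, -0.0], [-0.0, 0.0, -1.0]]
force: [0.5, 0.3, -0.1]
width: 0.0006
grasp_force: 0.0
```

Emit:
drive_tool(
  plan=[
    {"delta_pos":[0,0,1.5],"angular":[0,0,0],"fingers":0},
    {"delta_pos":[0,0,1.5],"angular":[0,0,0],"fingers":0},
    {"delta_pos":[0,0,0],"angular":[0,0,0],"fingers":0},
  ],
)

```text
t: 5.15
eef_pos: [0.3865, -0.2915, 0.1064]
ee_rot: [[0.006, 1.0, -0.0], [1.0, -0.006, 0.0], [0.0, -0.0, -1.0]]
force: [-0.9, 0.6, -0.4]
width: 0.0005
grasp_force: 0.0
```

Run:
```python
from h import *
for n in ['wrist','scene']:
    im,d,c=cap(n)
    if n=='scene':
        P=cloud(d,c); m=mask(im,'red'); k,lab,st,ce=cv2.connectedComponentsWithStats(m)
        for i in range(1,k):
            x,y=ce[i]
            if 200<x<230 and 150<y<190: q=P[lab==i]; print(st[i],np.percentile(q[:,2],[5,50,95]))
        im=im[120:200,160:267]
    cv2.imwrite(f'pics/p_{n}.png',cv2.resize(im[...,::-1],(512,384)))
a=cv2.imread('pics/p_wrist.png');b=cv2.imread('pics/p_scene.png')
cv2.imwrite('pics/p.png',cv2.resize(np.hstack([a,b]),(800,300)))
s=sensors.sense();print(s['force'],s['joint_torque'],s['wrist_torque'])
```

```text
[214 166  11   7  56] [0.0778 0.0879 0.0946]
[-0.0843 -0.1005 -0.394 ] [  0.0003 -42.8237   4.8248 -10.523   -0.0073   0.074    0.0006] [-0.0816  0.1038  0.0237]
```

View pics/p.png

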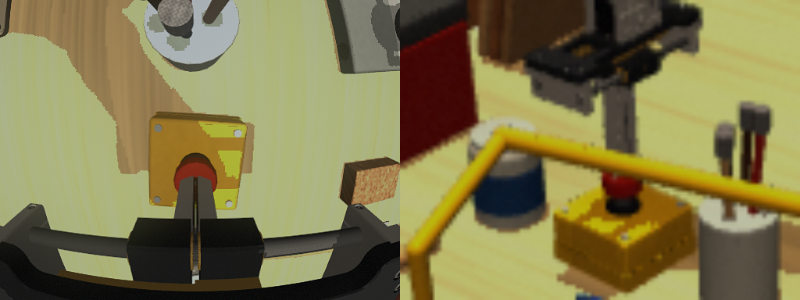

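The mushroom still looks up and there's no contact force, so I'll press further in small steps and watch the force.

Emit:
drive_tool(
  plan=[
    {"delta_pos":[0,0,1.5],"angular":[0,0,0],"fingers":0},
    {"delta_pos":[0,0,1.5],"angular":[0,0,0],"fingers":0},
    {"delta_pos":[0,0,1.5],"angular":[0,0,0],"fingers":0},
  ],
)

```text
t: 5.62
eef_pos: [0.3866, -0.2915, 0.1019]
ee_rot: [[0.006, 1.0, -0.0], [1.0, -0.006, 0.0], [0.0, -0.0, -1.0]]
force: [-0.2, 0.0, 0.4]
width: 0.0004
grasp_force: 0.0
```

Run:
```python
from h import *
s=sensors.sense(); print(s['force'],s['eef_pos'])
tip=np.array(s['eef_pos'])+np.array(s['ee_rot'])[:,2]*.025
im,d,c=cap('scene'); f=f_(c)
R=cv2.Rodrigues(np.array(c['rvec'],float))[0]
def pr(p): q=R@p+np.array(c['tvec']).ravel(); return q[:2]/q[2]*f+[c['cx'],c['cy']]
print('tip',pr(tip),'stop',pr(np.array([.3865,-.2914,.093])), pr(np.array([.3865,-.2914,.085])))
P=cloud(d,c)
b=cv2.resize(im[140:190,185:252,::-1],(536,400),interpolation=cv2.INTER_NEAREST)
im,d,c=cap('wrist'); a=cv2.resize(im[40:190,130:330,::-1],(533,400)); 
cv2.imwrite('pics/p2.png',cv2.resize(np.hstack([a,b]),(800,300)))
for v in range(150,178,2): print(v,P[v,218],)
```

```text
[-0.2067  0.0447  0.4013] [ 0.3866 -0.2915  0.1019]
tip [218.9441 169.9129] stop [218.7807 166.0811] [218.8788 167.9957]
150 [ 0.3942 -0.2845  0.1637]
152 [ 0.3959 -0.2835  0.1568]
154 [ 0.3962 -0.2837  0.149 ]
156 [ 0.3945 -0.2856  0.1397]
158 [ 0.3966 -0.2844  0.1329]
160 [ 0.3982 -0.2834  0.1259]
162 [ 0.6546 -0.06    0.3069]
164 [ 0.6586 -0.0568  0.3038]
166 [ 0.6557 -0.0598  0.2955]
168 [ 0.3961 -0.2872  0.0909]
170 [ 0.4034 -0.2813  0.088 ]
172 [ 0.3989 -0.2858  0.076 ]
174 [ 0.3936 -0.2909  0.0632]
176 [ 0.396  -0.2893  0.0564]
```

View pics/p2.png

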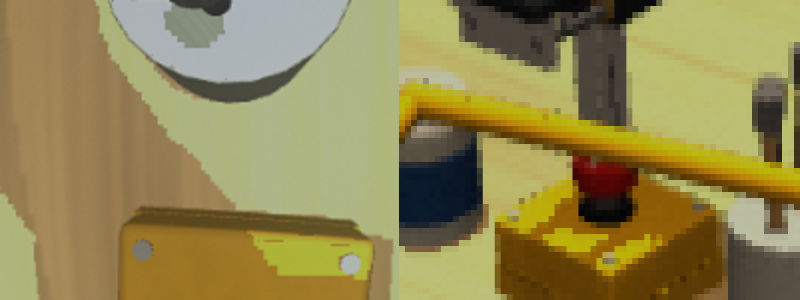

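```bash
cat >> h.py <<'E'
def wcloud(d,c):
    v,u=np.mgrid[0:d.shape[0],0:d.shape[1]]; f=f_(c)
    x=np.stack([(u-c['cx'])/f,(v-c['cy'])/f],-1); th=np.maximum(np.linalg.norm(x,axis=-1,keepdims=True),1e-9)
    P=np.concatenate([x/th*np.tan(th)*d[...,None],d[...,None]],-1)
    R=cv2.Rodrigues(np.array(c['rvec'],float))[0]; return (P-np.array(c['tvec']).ravel())@R
E
python3 - <<'E'
from h import *
c0=None
im,d,c=cap('wrist'); P=wcloud(d,c)
m=mask(im,'red')>0
q=P[m&(np.abs(P[...,0]-.3866)<.03)&(np.abs(P[...,1]+.29)<.04)]
print('head',len(q),np.percentile(q[:,2],[2,50,98]),q.min(0),q.max(0))
box=P[(mask(im,'yellow')>0)&(np.abs(P[...,0]-.3866)<.06)&(np.abs(P[...,1]+.29)<.06)]
print('box',np.percentile(box[:,2],[2,50,90]))
hsv=cv2.cvtColor(im,cv2.COLOR_RGB2HSV)
g=(hsv[...,1]<70)&(np.abs(P[...,0]-.3866)<.02)&(np.abs(P[...,1]+.29)<.03)&(P[...,2]<.14)&(d>0)
print('finger',g.sum(),P[g].min(0),P[g].max(0),np.percentile(P[g][:,2],[1,5,20]))
v,u=np.where(m); print(u.min(),u.max(),v.min(),v.max())
cv2.imwrite('pics/p3.png',cv2.resize(im[120:290,150:350,::-1],(800,600)))
E
```

```text
head 920 [0.0899 0.0919 0.0936] [ 0.3675 -0.302   0.0891] [ 0.4053 -0.2741  0.1275]
box [0.0253 0.0541 0.055 ]
finger 1002 [ 0.3746 -0.2832  0.0989] [ 0.3988 -0.2812  0.14  ] [0.1004 0.1053 0.1133]
222 511 210 383
```

View pics/p3.png

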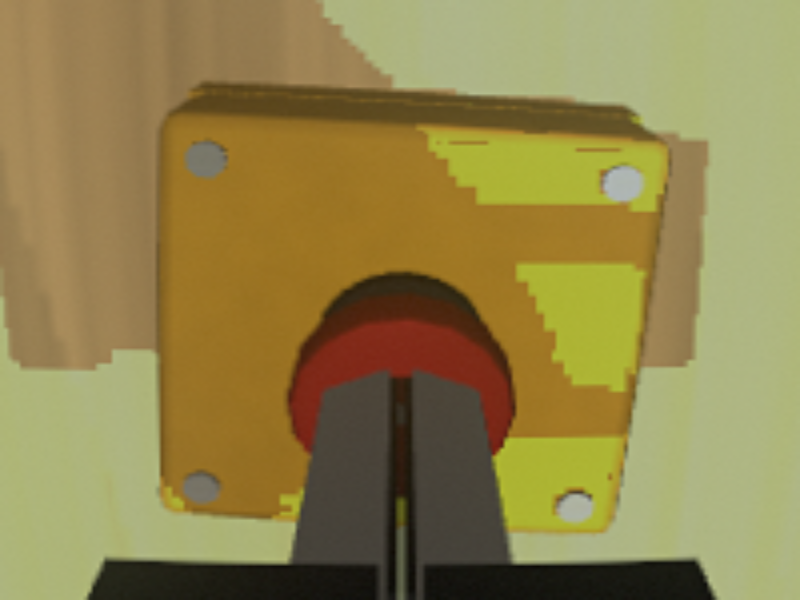

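The head is still up (z about 92 mm) and the fingertips are only just above it, so they don't reach as far ahead of the TCP as stated. I'll continue down to contact and work out the true reach from that.

Emit:
drive_tool(
  plan=[
    {"delta_pos":[0,0,2],"angular":[0,0,0],"fingers":0},
    {"delta_pos":[0,0,2],"angular":[0,0,0],"fingers":0},
    {"delta_pos":[0,0,2],"angular":[0,0,0],"fingers":0},
  ],
)

```text
t: 6.15
eef_pos: [0.3866, -0.2915, 0.0961]
ee_rot: [[0.006, 1.0, 0.0], [1.0, -0.006, 0.0], [0.0, 0.0, -1.0]]
force: [-0.3, 1.5, 4.9]
width: 0.0001
grasp_force: 2.6
```

Emit:
drive_tool(
  plan=[
    {"delta_pos":[0,0,2],"angular":[0,0,0],"fingers":0},
    {"delta_pos":[0,0,2],"angular":[0,0,0],"fingers":0},
    {"delta_pos":[0,0,2],"angular":[0,0,0],"fingers":0},
    {"delta_pos":[0,0,0],"angular":[0,0,0],"fingers":0},
  ],
)

```text
t: 6.65
eef_pos: [0.3866, -0.2915, 0.0901]
ee_rot: [[0.006, 1.0, 0.0], [1.0, -0.006, 0.0], [0.0, 0.0, -1.0]]
force: [-0.4, -0.0, 2.6]
width: 0.0004
grasp_force: 1.4
```

Run:
```python
from h import *
im,d,c=cap('wrist'); P=wcloud(d,c)
m=mask(im,'red')>0
q=P[m&(np.abs(P[...,0]-.3866)<.03)&(np.abs(P[...,1]+.29)<.04)]
print('head',len(q),np.percentile(q[:,2],[2,50,98]),sensors.sense()['force'])
```

```text
head 861 [0.0828 0.0845 0.0867] [-0.5777  0.1687  3.0009]
```

Emit:
drive_tool(
  plan=[
    {"delta_pos":[0,0,1.5],"angular":[0,0,0],"fingers":0},
    {"delta_pos":[0,0,1.5],"angular":[0,0,0],"fingers":0},
    {"delta_pos":[0,0,0],"angular":[0,0,0],"fingers":0},
    {"delta_pos":[0,0,0],"angular":[0,0,0],"fingers":0},
  ],
)

```text
t: 7.2
eef_pos: [0.3868, -0.2917, 0.089]
ee_rot: [[0.007, 1.0, 0.002], [1.0, -0.007, 0.0], [0.0, 0.002, -1.0]]
force: [-3.4, 3.0, 25.4]
width: 0.0004
grasp_force: 12.9
```

Run:
```python
from h import *
im,d,c=cap('wrist'); P=wcloud(d,c)
m=mask(im,'red')>0
q=P[m&(np.abs(P[...,0]-.3866)<.03)&(np.abs(P[...,1]+.29)<.04)]
s=sensors.sense();print('head',len(q),np.percentile(q[:,2],[2,50,98]),s['force'],s['eef_pos'])
print([a for a in dir(ctrl) if a[0]!='_'])
```

```text
head 866 [0.0818 0.0838 0.0858] [-3.093   3.2476 25.4751] [ 0.3869 -0.2917  0.089 ]
['MotionError', 'tips_ahead']
```

The stop is fully down: 25 N against the end stop, with TCP z = 0.089, so the tips really stand about 4 mm ahead of the TCP. Now I retreat and go over the red cap.

Emit:
drive_tool(
  plan=[
    {"delta_pos":[0,0,-30],"angular":[0,0,0],"fingers":0},
    {"delta_pos":[0,0,-60],"angular":[0,0,0],"fingers":0},
    {"delta_pos":[0,0,-60],"angular":[0,0,0],"fingers":0},
    {"delta_pos":[0,0,-60],"angular":[0,0,0],"fingers":0},
    {"delta_pos":[48,22.6,0],"angular":[0,0,0],"fingers":0},
    {"delta_pos":[48,22.6,0],"angular":[0,0,0],"fingers":0.6},
    {"delta_pos":[48,22.6,0],"angular":[0,0,0],"fingers":0.6},
    {"delta_pos":[48,22.6,0],"angular":[0,0,0],"fingers":0.6},
    {"delta_pos":[48,22.6,0],"angular":[0,0,0],"fingers":0.6},
    {"delta_pos":[49,-13.8,0],"angular":[0,0,0],"fingers":0.6},
    {"delta_pos":[49,-13.8,0],"angular":[0,0,0],"fingers":0.6},
    {"delta_pos":[49,-13.8,0],"angular":[0,0,0],"fingers":0.6},
    {"delta_pos":[49,-13.8,0],"angular":[0,0,0],"fingers":0.6},
    {"delta_pos":[49,-13.8,0],"angular":[0,0,0],"fingers":0.6},
    {"delta_pos":[49,-13.8,0],"angular":[0,0,0],"fingers":0.6},
  ],
)

```text
t: 9.12
eef_pos: [0.4194, 0.2438, 0.2968]
ee_rot: [[0.006, 1.0, 0.0], [1.0, -0.006, 0.0], [0.0, 0.0, -1.0]]
force: [0.1, -1.2, -0.3]
width: 0.0564
grasp_force: 0.0
```

Emit:
drive_tool(
  plan=[
    {"delta_pos":[0,0,20],"angular":[0,0,10],"fingers":0.6},
    {"delta_pos":[0,0,20],"angular":[0,0,10],"fingers":0.6},
    {"delta_pos":[0,0,20],"angular":[0,0,10],"fingers":0.6},
    {"delta_pos":[0,0,20],"angular":[0,0,10],"fingers":0.6},
    {"delta_pos":[0,0,20],"angular":[0,0,10],"fingers":0.6},
    {"delta_pos":[0,0,0],"angular":[0,0,10],"fingers":0.6},
    {"delta_pos":[0,0,0],"angular":[0,0,10],"fingers":0.6},
    {"delta_pos":[0,0,0],"angular":[0,0,9],"fingers":0.6},
    {"delta_pos":[0,0,0],"angular":[0,0,0],"fingers":0.6},
  ],
)

```text
t: 10.25
eef_pos: [0.4199, 0.2423, 0.1967]
ee_rot: [[0.982, 0.187, -0.0], [0.187, -0.982, -0.001], [-0.0, 0.001, -1.0]]
force: [0.2, -0.1, 0.8]
width: 0.0567
grasp_force: 0.0
```

Run:
```python
from h import *
s=sensors.sense(); print(s['eef_pos'],s['ee_rot'],s['joints'],s['width'])
im,d,c=cap('wrist'); P=wcloud(d,c)
m=mask(im,'red',120,35); k,lab,st,ce=cv2.connectedComponentsWithStats(m)
for i in range(1,k):
    if st[i,4]>150:
        q=P[lab==i]; disc=q[np.abs(q[:,2]-.034)<.004]; boss=q[q[:,2]>.052]
        print(st[i],len(q),np.median(q,0))
        for n,w in (('disc',disc),('boss',boss)):
            if len(w)>20: print(n,len(w),(w.min(0)+w.max(0))/2,np.ptp(w,axis=0))
# head & bar
A=np.load('top.npz'); b=A['P'][(A['P'][...,2]>.27)&(A['P'][...,2]<.33)&(np.abs(A['P'][...,0]-.65)<.12)&(np.abs(A['P'][...,1])<.2)&(mask(A['im'],'yellow',120,40)>0)]
A2=np.load('scene.npz'); b2=A2['P'][(A2['P'][...,2]>.28)&(A2['P'][...,2]<.33)&(np.abs(A2['P'][...,0]-.65)<.12)&(np.abs(A2['P'][...,1])<.2)&(mask(A2['im'],'yellow',120,40)>0)]
for b in (b,b2):
    v=cv2.fitLine(b[:,:2].astype(np.float32),cv2.DIST_HUBER,0,.005,.001).ravel(); n=np.array([-v[1],v[0]])
    b=b[np.abs((b[:,:2]-v[2:])@n)<.012]; v=cv2.fitLine(b[:,:2].astype(np.float32),cv2.DIST_HUBER,0,.005,.001).ravel()
    t=(b[:,:2]-v[2:])@v[:2]; print('bar',v, np.degrees(np.arctan2(v[1],v[0]))%180-90,'mid',v[2:]+v[:2]*(t.min()+t.max())/2,np.ptp(t),np.median(b[:,2]))
```

```text
[0.4199 0.2423 0.1967] [[ 0.9825  0.1865 -0.0002]
 [ 0.1865 -0.9825 -0.001 ]
 [-0.0003  0.001  -1.    ]] [-1.0947  0.5109  0.7544  1.994  -0.475   0.819  -1.4533] 0.05665807513372059
[474  12  27  14 162] 162 [0.6817 0.0207 0.1021]
boss 162 [0.6827 0.0148 0.1013] [0.0343 0.0268 0.0251]
[ 219  152   57   56 2522] 2522 [0.4225 0.2457 0.0334]
disc 2100 [0.4193 0.2454 0.034 ] [0.0672 0.0666 0.0065]
boss 357 [0.4547 0.2456 0.2115] [0.0942 0.024  0.319 ]
bar [ 0.1958 -0.9806  0.64   -0.0088] 11.291153 mid [ 0.6397 -0.0074] 0.3170205635437952 0.3059481451600265
bar [ 0.1649 -0.9863  0.6507 -0.0323] 9.488701 mid [ 0.6462 -0.0054] 0.31683854882721074 0.3069370546457486
```

The red cap is at (0.419, 0.245). Descending to grip the boss.

Emit:
drive_tool(
  plan=[
    {"delta_pos":[0,-3,45],"angular":[0,0,0],"fingers":0.6},
    {"delta_pos":[0,0,45],"angular":[0,0,0],"fingers":0.6},
    {"delta_pos":[0,0,45],"angular":[0,0,0],"fingers":0.6},
    {"delta_pos":[0,0,19],"angular":[0,0,0],"fingers":0.6},
    {"delta_pos":[0,0,0],"angular":[0,0,0],"fingers":0.6},
    {"delta_pos":[0,0,0],"angular":[0,0,0],"fingers":0.2},
    {"delta_pos":[0,0,0],"angular":[0,0,0],"fingers":0.1},
    {"delta_pos":[0,0,0],"angular":[0,0,0],"fingers":0.1},
    {"delta_pos":[0,0,0],"angular":[0,0,0],"fingers":0.1},
    {"delta_pos":[0,0,0],"angular":[0,0,0],"fingers":0.1},
  ],
)

```text
t: 11.55
eef_pos: [0.4198, 0.2456, 0.0436]
ee_rot: [[0.983, 0.185, 0.001], [0.185, -0.983, 0.001], [0.001, -0.001, -1.0]]
force: [-1.0, -0.3, 5.7]
width: 0.0231
grasp_force: 30.0
```

The boss is gripped (width 23 mm, 30 N). I lift it, then turn the tool half round so the wrist camera looks at the jars from the front, away from the guard bar.

Emit:
drive_tool(
  plan=[
    {"delta_pos":[0,0,-30],"angular":[0,0,0],"fingers":0.1},
    {"delta_pos":[0,0,-60],"angular":[0,0,0],"fingers":0.1},
    {"delta_pos":[0,0,-60],"angular":[0,0,-10],"fingers":0.1},
    {"delta_pos":[0,0,-60],"angular":[0,0,-10],"fingers":0.1},
    {"delta_pos":[0,0,-46],"angular":[0,0,-10],"fingers":0.1},
    {"delta_pos":[0,0,0],"angular":[0,0,-10],"fingers":0.1},
    {"delta_pos":[0,0,0],"angular":[0,0,-10],"fingers":0.1},
    {"delta_pos":[0,0,0],"angular":[0,0,-10],"fingers":0.1},
    {"delta_pos":[0,0,0],"angular":[0,0,-10],"fingers":0.1},
    {"delta_pos":[0,0,0],"angular":[0,0,-10],"fingers":0.1},
    {"delta_pos":[0,0,0],"angular":[0,0,-10],"fingers":0.1},
    {"delta_pos":[0,0,0],"angular":[0,0,-10],"fingers":0.1},
    {"delta_pos":[0,0,0],"angular":[0,0,-10],"fingers":0.1},
    {"delta_pos":[0,0,0],"angular":[0,0,-10],"fingers":0.1},
    {"delta_pos":[0,0,0],"angular":[0,0,-10],"fingers":0.1},
    {"delta_pos":[0,0,0],"angular":[0,0,-10],"fingers":0.1},
    {"delta_pos":[0,0,0],"angular":[0,0,-10],"fingers":0.1},
    {"delta_pos":[0,0,0],"angular":[0,0,-10],"fingers":0.1},
    {"delta_pos":[0,0,0],"angular":[0,0,-10],"fingers":0.1},
    {"delta_pos":[0,0,0],"angular":[0,0,-10],"fingers":0.1},
  ],
)

```text
t: 14.05
eef_pos: [0.4193, 0.2449, 0.2988]
ee_rot: [[-0.982, -0.19, -0.001], [-0.19, 0.982, -0.0], [0.001, -0.0, -1.0]]
force: [0.5, -1.1, -0.6]
width: 0.0232
grasp_force: 30.0
```

Emit:
drive_tool(
  plan=[
    {"delta_pos":[0,-46.6,0],"angular":[0,0,0],"fingers":0.1},
    {"delta_pos":[0,-46.6,0],"angular":[0,0,0],"fingers":0.1},
    {"delta_pos":[0,-46.6,0],"angular":[0,0,0],"fingers":0.1},
    {"delta_pos":[0,-46.6,0],"angular":[0,0,0],"fingers":0.1},
    {"delta_pos":[0,-46.6,0],"angular":[0,0,0],"fingers":0.1},
    {"delta_pos":[0,-46.6,0],"angular":[0,0,0],"fingers":0.1},
    {"delta_pos":[0,0,0],"angular":[0,-10,0],"fingers":0.1},
    {"delta_pos":[0,0,0],"angular":[0,-10,0],"fingers":0.1},
    {"delta_pos":[0,0,0],"angular":[0,-10,0],"fingers":0.1},
    {"delta_pos":[0,0,0],"angular":[0,0,0],"fingers":0.1},
  ],
)

```text
t: 15.3
eef_pos: [0.4691, -0.0247, 0.2975]
ee_rot: [[-0.871, -0.191, 0.453], [-0.162, 0.982, 0.101], [-0.464, 0.015, -0.886]]
force: [0.1, -0.0, -1.0]
width: 0.0231
grasp_force: 30.0
```

Run:
```python
from h import *
s=sensors.sense(); print(s['joints'])
im,d,c=cap('wrist'); np.savez('w2.npz',im=im,d=d,P=wcloud(d,c),p=s['eef_pos'],R=s['ee_rot'])
cv2.imwrite('pics/w2.png',cv2.resize(im[...,::-1],(800,600)))
```

```text
[-0.0486  0.0576  0.172   2.2902 -0.4694  0.373   2.2825]
```

View pics/w2.png

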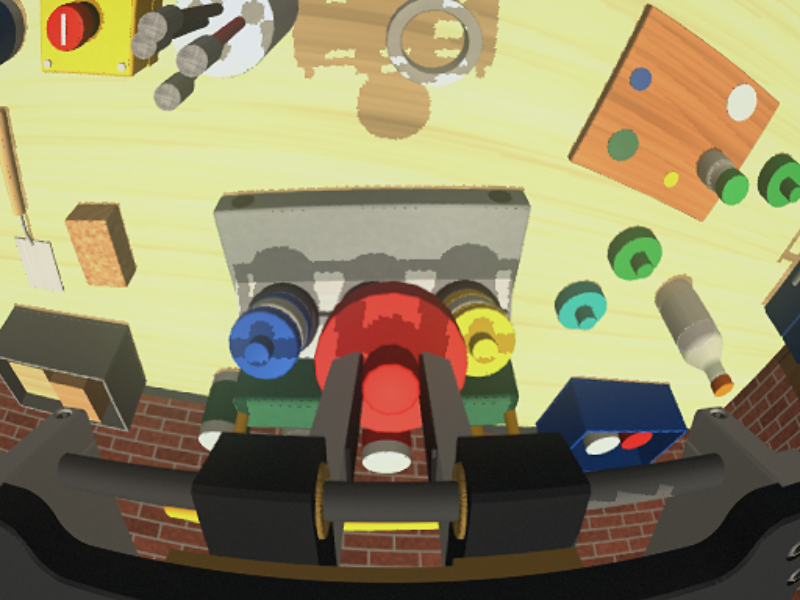

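The wrist view shows the blue cap at (265,345) and the yellow one at (487,335). The held red cap hides the open jar between them. I measure the caps along the leaning axis and the held cap in the tool frame.

```bash
cat >> h.py <<'E'
psi=np.radians(11.0)
MX=np.array([np.cos(psi),np.sin(psi),0]); MY=np.array([-np.sin(psi),np.cos(psi),0]); MZ=np.array([0,0,1.])
AX=-.5*MX+.866*MZ; UP=.866*MX+.5*MZ       # jar axis, upslope
B=np.stack([UP,MY,AX])                    # world -> (upslope, y, axis)
def mid(w): 
    lo,hi=np.percentile(w,[1,99],axis=0); return (lo+hi)/2,hi-lo
def capfit(im,P,col,box=None):
    m=mask(im,col,110,40); k,lab,st,ce=cv2.connectedComponentsWithStats(m); out=[]
    for i in range(1,k):
        if st[i,4]<60: continue
        q=P[(lab==i)&np.isfinite(P[...,2])]; g=np.median(q,0)
        if np.linalg.norm(g-[.64,-.01,.14])>.16 or np.ptp(np.percentile(q,[5,95],axis=0)[:,2])>.12: continue
        w=q@B.T; top=np.percentile(w[:,2],98); 
        f=w[np.abs(w[:,2]-top)<.004]; dsc=w[np.abs(w[:,2]-top+.022)<.004]
        if len(f)>10: out.append((col,st[i],top,'boss',len(f),mid(f),'disc',len(dsc),mid(dsc) if len(dsc)>10 else 0))
    return out
E
python3 - <<'E'
from h import *
for n in ['w2','top','scene']:
    A=np.load(n+'.npz'); print(n)
    for col in ('blue','yellow'):
        for o in capfit(A['im'],A['P'],col): print(*o)
A=np.load('w2.npz'); P=(A['P']-A['p'])@A['R']
m=mask(A['im'],'red',120,40)>0
q=P[m&(np.linalg.norm(P,axis=-1)<.08)]
print('held',np.percentile(q,[1,50,99],axis=0))
w=q[(q[:,2]>-.02)]
h,e=np.histogram(q[:,2],20); print(h,e)
E
```

```text
w2
blue [ 147  199   46   44 1448] -0.1634561896051022 boss 196 (array([ 0.6054, -0.2291, -0.1646]), array([0.0209, 0.0215, 0.0038])) disc 1212 (array([ 0.6053, -0.229 , -0.1865]), array([0.0626, 0.0619, 0.0039]))
yellow [285 185  31  11 116] -0.23710964478003996 boss 31 (array([ 0.5762, -0.032 , -0.239 ]), array([0.0109, 0.0437, 0.0039])) disc 19 (array([ 0.5752, -0.0323, -0.2593]), array([0.009 , 0.0412, 0.0072]))
yellow [ 290  194   40   47 1341] -0.1635218960731602 boss 221 (array([ 0.6042, -0.0294, -0.1651]), array([0.0226, 0.021 , 0.0042])) disc 937 (array([ 0.6042, -0.0246, -0.1862]), array([0.0634, 0.0526, 0.0058]))
top
blue [270 146  18  18 254] -0.16203466699307437 boss 21 (array([ 0.6069, -0.2277, -0.1622]), array([0.0197, 0.0174, 0.006 ])) disc 148 (array([ 0.6075, -0.2289, -0.1845]), array([0.063 , 0.0622, 0.0071]))
yellow [215 157  19  19 257] -0.16218539235604115 boss 21 (array([ 0.6057, -0.0295, -0.1635]), array([0.0187, 0.0215, 0.0052])) disc 150 (array([ 0.6058, -0.0305, -0.1848]), array([0.0618, 0.0603, 0.0067]))
scene
blue [197 199  24  18 258] -0.16426582119525676 boss 15 (array([ 0.6135, -0.2261, -0.1651]), array([0.013 , 0.0188, 0.0052])) disc 81 (array([ 0.6175, -0.2237, -0.1864]), array([0.0478, 0.0592, 0.0075]))
blue [194 224  23   9  94] -0.23841232544202287 boss 30 (array([ 0.624 , -0.2199, -0.2402]), array([0.0387, 0.0511, 0.0044])) disc 0 0
yellow [256 240  16  11  80] -0.2363670505300388 boss 30 (array([ 0.6553, -0.028 , -0.2379]), array([0.0679, 0.0617, 0.004 ])) disc 0 0
held [[-0.0315 -0.0316 -0.0295]
 [ 0.011   0.      0.0099]
 [ 0.0332  0.0312  0.0279]]
[   3    3    5    2    8   15   26   25   26   19 1011  141  111  107
   82 3752  129  130  117   86] [-0.0611 -0.0565 -0.0519 -0.0473 -0.0427 -0.0381 -0.0335 -0.0289 -0.0243
 -0.0196 -0.015  -0.0104 -0.0058 -0.0012  0.0034  0.008   0.0126  0.0172
  0.0218  0.0264  0.0311]
```

```bash
cat >> h.py <<'E'
from scipy.spatial.transform import Rotation as Ro
def go(up,y,s,ahead,off=(0,0)):
    """tool-frame move to put the point `ahead` of TCP (off: its tool x,y) at (up,y,s), tool z=-AX"""
    st=sensors.sense(); p=np.array(st['eef_pos']); R=np.array(st['ee_rot'])
    Rd=np.stack([-UP,MY,-AX],1); Rd/=np.linalg.norm(Rd,axis=0)
    rv=np.degrees(Ro.from_matrix(R.T@Rd).as_rotvec())
    tgt=B.T@np.array([up,y,s])-Rd@np.array([*off,ahead])
    print('rot',rv,'move after rot',1e3*Rd.T@(tgt-p),'target',tgt,'F',st['force'],'j',st['joints'])
E
python3 -c "
from h import *
A=np.load('w2.npz'); P=(A['P']-A['p'])@A['R']; m=mask(A['im'],'red',120,40)>0
for lo,hi in((.007,.013),(-.016,-.010)):
    w=P[m&(np.linalg.norm(P,axis=-1)<.08)&(P[...,2]>lo)&(P[...,2]<hi)]; print(mid(w),np.median(w[:,2]))
go(.6053,-.1293,-.15,.0319)"
```

```text
(array([ 0.0003, -0.0002,  0.0103]), array([0.0647, 0.0638, 0.0034])) 0.010089276880641053
(array([ 0.0007, -0.    , -0.0122]), array([0.0218, 0.023 , 0.0042])) -0.011772978990061862
rot [ 0.697  -2.2614 -0.2935] move after rot [-58.8886 -15.0547 147.6561] target [ 0.5972 -0.0156  0.2004] F [ 0.2773 -0.8485 -1.0053] j [-0.0499  0.0593  0.172   2.2849 -0.4664  0.374   2.2798]
```

Emit:
drive_tool(
  plan=[
    {"delta_pos":[0,0,0],"angular":[0.7,-2.3,-0.3],"fingers":0.1},
    {"delta_pos":[-20,-5,0],"angular":[0,0,0],"fingers":0.1},
    {"delta_pos":[-20,-5,20],"angular":[0,0,0],"fingers":0.1},
    {"delta_pos":[-19,-5,30],"angular":[0,0,0],"fingers":0.1},
    {"delta_pos":[0,0,40],"angular":[0,0,0],"fingers":0.1},
    {"delta_pos":[0,0,30],"angular":[0,0,0],"fingers":0.1},
    {"delta_pos":[0,0,27.5],"angular":[0,0,0],"fingers":0.1},
    {"delta_pos":[0,0,0],"angular":[0,0,0],"fingers":0.1},
    {"delta_pos":[0,0,0],"angular":[0,0,0],"fingers":0.1},
  ],
)

```text
t: 16.48
eef_pos: [0.6033, -0.0164, 0.2138]
ee_rot: [[-0.858, -0.197, 0.474], [-0.17, 0.98, 0.099], [-0.485, 0.005, -0.875]]
force: [-0.3, -0.5, -0.4]
width: 0.0233
grasp_force: 30.0
```

Run:
```python
from h import *
go(.6053,-.1293,-.19,.0319)
im,d,c=cap('wrist'); P=wcloud(d,c); np.savez('w3.npz',im=im,P=P)
cv2.imwrite('pics/w3.png',cv2.resize(im[100:292,120:376,::-1],(800,600)))
for col in('blue','yellow'):
    for o in capfit(im,P,col): print(*o)
s=sensors.sense(); Q=(P-np.array(s['eef_pos']))@np.array(s['ee_rot']); q=Q[(mask(im,'red',120,40)>0)&(np.linalg.norm(Q,axis=-1)<.08)]
w=q[np.abs(q[:,2]-.0103)<.003]; print('held disc',mid(w),np.median(w[:,2]))
```

```text
rot [ 0.4087 -1.0148  0.1562] move after rot [11.7263  1.9509 48.6973] target [ 0.6168 -0.0118  0.1657] F [-0.3397 -0.4633 -0.3862] j [-0.081   0.3957  0.1896  2.151  -1.0972  0.2345  2.8769]
blue [ 112  154   70   73 3529] -0.16363058376089076 boss 502 (array([ 0.6054, -0.2292, -0.1645]), array([0.0215, 0.0218, 0.0033])) disc 2850 (array([ 0.6053, -0.2286, -0.1865]), array([0.0623, 0.0621, 0.0038]))
yellow [ 309  146   81   79 4301] -0.16398149570112863 boss 522 (array([ 0.6042, -0.03  , -0.1654]), array([0.0221, 0.0216, 0.0042])) disc 2857 (array([ 0.6038, -0.0306, -0.1871]), array([0.0627, 0.0627, 0.0044]))
held disc (array([0.0001, 0.0001, 0.0106]), array([0.0648, 0.0642, 0.0035])) 0.01053023053408132
```

View pics/w3.png

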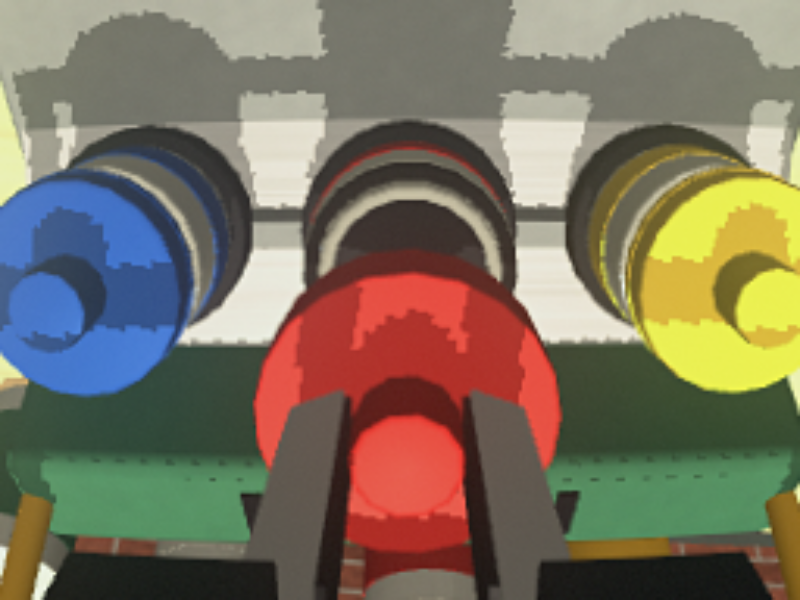

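The wrist view shows the held cap (410,400) in front of the open jar's neck (410,240). The trouble is the joints: j5 and j6 are at their limits here, so this wrist branch is bad. I'll fit the arm's kinematics from the logged poses and look for a better tool yaw and elbow swivel.

```bash
cat > kin.py <<'E'
from h import *
from scipy.optimize import least_squares
import itertools
J=[];Pp=[];Rr=[]
def add(j,p,R): J.append(np.array(j));Pp.append(np.array(p));Rr.append(np.array(R))
add([-1.196,.628,.038,1.517,-.027,.996,-.02],[.277,.5873,.2087],[[-.9044,.4267,-.0008],[.4267,.9044,-.0017],[0,-.0018,-1]])
add([-1.0947,.5109,.7544,1.994,-.475,.819,-1.4533],[.4199,.2423,.1967],[[.9825,.1865,-.0002],[.1865,-.9825,-.001],[-.0003,.001,-1]])
A=np.load('w2.npz'); add([-.0486,.0576,.172,2.2902,-.4694,.373,2.2825],A['p'],A['R'])
s=sensors.sense(); add([-0.081,0.3957,0.1896,2.151,-1.0972,0.2345,2.8769],[.6033,-.0164,.2138],[[-.858,-.197,.474],[-.17,.98,.099],[-.485,.005,-.875]])
rz=lambda a:Ro.from_euler('z',a).as_matrix(); ry=lambda a:Ro.from_euler('y',a).as_matrix(); rx=lambda a:Ro.from_euler('x',a).as_matrix()
def fk(q,S,o,x):
    s1,s3,s5,s7=S
    R=rz(s1*q[0]+o[0]); p=np.array([0,0,x[0]])
    R=R@ry(q[1])@rz(s3*q[2]); p=p+R@[x[4],0,x[1]]
    R=R@ry(q[3])@rz(s5*q[4]); p=p+R@[x[5],0,x[2]]
    R=R@ry(q[5]); p=p+R@[x[6],0,0]
    R=R@rz(s7*q[6]+o[1]); return p+R@[0,0,x[3]],R
E
cat > fit.py <<'E'
from kin import *
best=None
for S in itertools.product((1,-1),repeat=4):
  for o2 in (0,np.pi/2,np.pi,-np.pi/2):
   for o1 in (0,np.pi):
    e=sum(np.abs(fk(q,S,(o1,o2),np.zeros(7))[1]-R).sum() for q,R in zip(J,Rr))
    if best is None or e<best[0]: best=(e,S,(o1,o2))
print(best); _,S,o=best
r=least_squares(lambda x:np.concatenate([fk(q,S,o,x)[0]-p for q,p in zip(J,Pp)]),[.34,.4,.4,.2,0,0,0])
print(r.x,np.abs(r.fun).max())
np.savez('kin.npz',S=S,o=o,x=r.x)
E
python3 fit.py
```

```text
(np.float64(0.012447537315467614), (-1, -1, -1, -1), (0, 1.5707963267948966))
[ 0.3319  0.5246  0.3657  0.3517  0.0095 -0.0124 -0.0184] 0.025485332660000526
```

```bash
python3 - <<'E'
s=open('kin.py').read()
s=s.replace("R=R@ry(q[3])@rz(s5*q[4]); p=p+R@[x[5],0,x[2]]","R=R@ry(q[3]); p=p+R@[x[5],0,x[2]]\n    R=R@rz(s5*q[4])")
open('kin.py','w').write(s)
E
python3 fit.py; python3 -c "
from kin import *
s=sensors.sense();print(s['joints'],s['eef_pos'])
K=np.load('kin.npz')
for q,p in zip(J,Pp): print(fk(q,K['S'],K['o'],K['x'])[0]-p)"
```

```text
(np.float64(0.012447537315467614), (-1, -1, -1, -1), (0, 1.5707963267948966))
[ 0.3445  0.5215  0.371   0.3531  0.0042  0.0001 -0.0289] 0.024569763777221032
[-0.0807  0.3948  0.1896  2.1519 -1.0977  0.2342  2.8775] [ 0.6029 -0.0167  0.214 ]
[-0.0246  0.0122  0.0009]
[-0.0002  0.0058 -0.0053]
[0.0099 0.0114 0.0046]
[-0.0129 -0.0007 -0.0001]
```

```bash
python3 - <<'E'
s=open('kin.py').read()
s=s.replace("R=rz(s1*q[0]+o[0]); p=np.array([0,0,x[0]])","R=rz(s1*q[0]+o[0]); p=np.array([0,0,x[0]])+R@[0,x[7],0]")
s=s.replace("@[x[4],0,x[1]]","@[x[4],x[8],x[1]]").replace("[x[5],0,x[2]]","[x[5],x[9],x[2]]").replace("@[x[6],0,0]","@[x[6],x[10],0]")
open('kin.py','w').write(s)
f=open('fit.py').read().replace("np.zeros(7)","np.zeros(11)").replace("np.concatenate([fk(q,S,o,x)[0]-p for q,p in zip(J,Pp)])","np.concatenate([fk(q,S,o,x)[0]-p for q,p in zip(J,Pp)]+[.01*x[4:]])").replace("0,0,0])","0,0,0,0,0,0,0])").replace("r.fun).max","r.fun[:12]).max")
open('fit.py','w').write(f)
E
python3 fit.py
```

```text
(np.float64(0.012447537315467614), (-1, -1, -1, -1), (0, 1.5707963267948966))
[ 0.3352  0.5583  0.3802  0.3704  0.0027  0.0003  0.0009 -0.0116 -0.0085
 -0.0085  0.0002] 0.0001496929982158779
```

```bash
cat >> kin.py <<'E'
LO=np.array([-3.06,-.37,-1.25,.18,-1.1,.23,-2.94]);HI=np.array([3.06,2.12,1.32,2.47,4.24,1.98,2.94])
_K=np.load('kin.npz'); FK=lambda q:fk(q,_K['S'],_K['o'],_K['x'])
def ik(p,R,q0,yawfree=False,zt=None):
    def e(q):
        pp,RR=FK(q); a=(RR[:,2]-R[:,2])*.5 if yawfree else Ro.from_matrix(R.T@RR).as_rotvec()*.5
        return np.concatenate([(pp-p)*5,a,1e-4*(q-q0)])
    r=least_squares(e,np.clip(q0,LO+.02,HI-.02),bounds=(LO+.01,HI-.01)); return r.x,np.abs(e(r.x)[:-7]).max()
def Rtilt(t,yaw=0):  # tilt deg outward in the mixer's plane, yaw about tool z (deg)
    a=np.radians(t); z=np.sin(a)*MX-np.cos(a)*MZ; x=-(np.cos(a)*MX+np.sin(a)*MZ); return np.stack([x,MY,z],1)@rz(np.radians(yaw))
E
python3 - <<'E'
from kin import *
rng=np.random.default_rng(0)
for name,y,s in (('mid',-.1293,-.1832),('blue',-.229,-.1677),('yel',-.03,-.1677)):
  for t in (30,26,20):
    p=B.T@[.605,y,s]; R=Rtilt(t); sol=[]
    for _ in range(25):
        q,e=ik(p,R,rng.uniform(LO,HI)*[.2,1,1,1,1,1,1],True)
        if e<2e-3: sol.append((min((q-LO)[[2,3,4,5]].min(),(HI-q)[[2,3,4,5]].min()),q))
    sol.sort(key=lambda a:-a[0])
    for m,q in sol[:4]:
        RR=FK(q)[1]; yaw=np.degrees(np.arctan2(*(R.T@RR)[[1,0],0])); print(name,t,round(m,2),q,'yaw',round(yaw))
E
```

```text
mid 30 0.21 [ 0.635   0.7041 -0.9072  2.1537  1.7343  0.4378 -2.446 ] yaw 149
mid 30 0.19 [ 0.7113  0.7728 -1.0554  2.1517  1.7094  0.5591  1.8211] yaw -93
mid 30 0.16 [ 0.5961  0.6774 -0.8384  2.1548  1.7525  0.3866  2.235 ] yaw -121
mid 30 0.13 [ 0.5746  0.6644 -0.8016  2.1554  1.7645  0.3605  0.7069] yaw -35
mid 26 0.27 [ 0.6409  0.7186 -0.9484  2.0871  1.4543  0.4952 -2.1231] yaw 146
mid 26 0.22 [ 0.6123  0.6964 -0.8952  2.0878  1.4387  0.4536 -0.4202] yaw 49
mid 26 0.15 [ 0.5571  0.6607 -0.798   2.0892  1.4068  0.3822  1.24  ] yaw -45
mid 26 0.07 [ 0.7484  0.8403 -1.1821  2.0845  1.5137  0.7022  0.5197] yaw -6
mid 20 0.27 [ 0.5368  0.6745 -0.8082  1.9869  1.0433  0.4958  0.5026] yaw 17
mid 20 0.23 [ 0.5015  0.6548 -0.747   1.9878  0.9902  0.4586  0.1636] yaw 39
mid 20 0.22 [ 0.4918  0.6498 -0.7307  1.988   0.9751  0.4491  0.3868] yaw 27
mid 20 0.19 [ 0.4652  0.6372 -0.6862  1.9887  0.9319  0.4243 -0.8659] yaw 101
blue 30 0.2 [ 0.9073  0.7745 -1.0507  2.0606  1.4709  0.4638 -2.1358] yaw 158
blue 30 0.18 [ 0.8749  0.7422 -0.9839  2.0614  1.449   0.4072  0.4494] yaw 11
blue 30 0.15
[... 1008 characters left out ...]
9
yel 30 0.06 [ 0.19    0.5403 -0.5366  2.2148  1.8891  0.2893 -0.8972] yaw 36
yel 26 0.26 [ 0.3937  0.6264 -0.8612  2.1406  1.4758  0.4876  0.2621] yaw -5
yel 26 0.24 [ 0.3792  0.6177 -0.8365  2.1409  1.4711  0.4702 -2.8975] yaw 176
yel 26 0.2 [ 0.345   0.5991 -0.7797  2.1418  1.4599  0.4314  2.9014] yaw -156
yel 26 0.11 [ 0.2524  0.5594 -0.6336  2.1442  1.4266  0.339   1.7313] yaw -88
yel 20 0.32 [ 0.419   0.6643 -0.928   2.0351  1.1691  0.6039 -1.4774] yaw 112
yel 20 0.26 [ 0.4507  0.69   -0.9887  2.0344  1.2033  0.6481 -2.6538] yaw 178
yel 20 0.2 [ 0.2493  0.5735 -0.6409  2.0392  0.9671  0.4299  2.4889] yaw -105
yel 20 0.15 [ 0.1854  0.5523 -0.5424  2.0409  0.8756  0.382  -0.6066] yaw 77
```

```bash
cat >> kin.py <<'E'
def jac(q):
    p0,R0=FK(q); Jm=np.zeros((6,7))
    for i in range(7):
        d=q.copy(); d[i]+=1e-6; p,R=FK(d); Jm[:3,i]=(p-p0)/1e-6; Jm[3:,i]=Ro.from_matrix(R@R0.T).as_rotvec()/1e-6
    return Jm
def sim(q,rows,n=10,null=0,rest=None,lam=1e-3,log=None):
    q=np.array(q,float); p,R=FK(q)
    for dp,an in rows:
        for k in range(n):
            p=p+R@np.array(dp)/1e3/n; R=R@Ro.from_rotvec(np.radians(an)/n).as_matrix()
            pc,Rc=FK(q); e=np.concatenate([p-pc,Ro.from_matrix(R@Rc.T).as_rotvec()]); Jm=jac(q)
            Ji=Jm.T@np.linalg.inv(Jm@Jm.T+lam**2*np.eye(6)); dq=Ji@e
            if null: dq+=(np.eye(7)-Ji@Jm)@(rest-q)*null
            q=np.clip(q+dq,LO,HI)
        if log is not None: log.append(q.copy())
    return q
E
python3 - <<'E'
from kin import *
rows=[((0,0,-45),(0,0,0))]+[((-46.5,-31,-7.5),(0,0,0))]*6+[((-32.5,-49,0),(0,0,0))]*6+[((0,-53,0),(0,0,0))]*5+[((0,0,0),(0,0,9.3))]*7
rows+=[((-3.4,-1.5,44),(0,0,0))]+[((0,0,166/5),(0,0,0))]*5+[((0,0,-42),(0,0,0))]*5+[((48,22.6,0),(0,0,0))]*5+[((49,-13.8,0),(0,0,0))]*6+[((0,0,20),(0,0,10))]*5+[((0,0,0),(0,0,10))]*2+[((0,0,0),(0,0,9))]
r2=[((0,-3,154),(0,0,0)),((0,0,-30),(0,0,0)),((0,0,-60),(0,0,0)),((0,0,-60),(0,0,-10)),((0,0,-60),(0,0,-10)),((0,0,-46),(0,0,-10))]+[((0,0,0),(0,0,-10))]*15+[((0,-46.6,0),(0,0,0))]*6+[((0,0,0),(0,-9.2,0))]*3
q0=J[0]; rest=J[0]
print('actual',J[1],J[2])
for null in (0,.005,.02,.05):
    a=sim(q0,rows,null=null,rest=rest); b=sim(a,r2,null=null,rest=rest); print(null,a,b)
mid_=(LO+HI)/2
for null in (.002,.01,.03):
    a=sim(q0,rows,null=null,rest=mid_); b=sim(a,r2,null=null,rest=mid_); print('mid',null,a,b)
E
```

```text
actual [-1.0947  0.5109  0.7544  1.994  -0.475   0.819  -1.4533] [-0.0486  0.0576  0.172   2.2902 -0.4694  0.373   2.2825]
0 [-1.0822  0.5012  0.7349  1.9932 -0.4594  0.8164 -1.47  ] [-0.0368  0.0552  0.1582  2.2831 -0.4208  0.3709  2.2358]
0.005 [-1.0734  0.4972  0.7202  1.993  -0.4494  0.813  -1.481 ] [-0.0337  0.0552  0.1549  2.283  -0.4202  0.3708  2.2351]
0.02 [-1.1111  0.5155  0.7838  1.994  -0.4932  0.8287 -1.4328] [-0.0633  0.055   0.1864  2.2837 -0.4262  0.3717  2.2415]
0.05 [-1.1314  0.5268  0.8193  1.9945 -0.5181  0.8387 -1.4054] [-0.1155  0.0548  0.2419  2.2848 -0.4365  0.3732  2.2528]
mid 0.002 [-0.6849  0.4126  0.145   1.9821 -0.0863  0.7518 -1.8733] [ 0.7385  0.0824 -0.6692  2.2663 -0.2123  0.3518  2.0221]
mid 0.01 [-0.5182  0.41   -0.0855  1.9773  0.0484  0.7555 -2.0164] [ 1.148   0.143  -1.1447  2.2595  0.0758  0.3512  1.7302]
mid 0.03 [-0.5316  0.4097 -0.067   1.9776  0.0377  0.7547 -2.005 ] [ 1.282   0.1944 -1.25    2.2602  0.2868  0.3697  1.5129]
```

A pure pseudo-inverse model reproduces the controller's joints well. I'll search for a short tool path from here to the good branch (j3 about -0.9, j5 about 1.5), keeping clear of joint limits.

```bash
cat > search.py <<'E'
from kin import *
import multiprocessing as mp
Q0=np.array([-0.0807,0.3948,0.1896,2.1519,-1.0977,0.2342,2.8775])
VM=np.array([2.57,2.57,3.14,3.14,3.14,3.14,3.14])*.7/8
CJ=B.T@np.array([.6053,-.1293,0])
def seg(q,p1,R1,step=8.,st=.05):
    p0,R0=FK(q); rv=Ro.from_matrix(R0.T@R1).as_rotvec(degrees=True)
    n=int(max(1,np.ceil(np.linalg.norm(rv)/step),np.ceil(np.linalg.norm(p1-p0)/st)))
    viol=0; dmax=0
    for k in range(1,n+1):
        qa=q.copy()
        for it in range(2):
            kk=k-1+(it+1)/2; p=p0+(p1-p0)*kk/n; R=R0@Ro.from_rotvec(rv*kk/n,degrees=True).as_matrix()
            pc,Rc=FK(q); e=np.concatenate([p-pc,Ro.from_matrix(R@Rc.T).as_rotvec()]); Jm=jac(q)
            q=q+Jm.T@np.linalg.solve(Jm@Jm.T+1e-6*np.eye(6),e)
        viol=max(viol,(LO-q).max(),(q-HI).max()); dmax=max(dmax,(np.abs(q-qa)/VM).max())
        if viol>.0 : break
    return q,viol,dmax,n
def tgt(s,t,yaw,tl=.0): return CJ+AX*s, Rtilt(t,yaw)
def trial(seed):
    r=np.random.default_rng(seed); q,_,_,n=seg(Q0,*tgt(-.03,27,0)); tot=n; wps=[]
    for i in range(r.integers(1,4)):
        p=np.array([r.uniform(.42,.56),r.uniform(-.3,.3),r.uniform(.28,.45)])
        R=rz(r.uniform(-1,1)*2.6+psi)@ry(np.radians(r.uniform(-30,30)))@rx(np.radians(r.uniform(-45,45)))@np.diag([-1,1,-1.])
        q,v,d,n=seg(q,p,R); tot+=n; wps.append((p,R,d))
        if v>0: return None
    best=None
    for yaw in (0,180):
        q1,v,d,n=seg(q,*tgt(-.03,20,yaw));
        if v>0: continue
        q2,v,d2,n2=seg(q1,*tgt(-.12,29,yaw))
        if v>0: continue
        q3,v,d3,n3=seg(q2,*tgt(-.1832,30,yaw))
        if v>0: continue
        m=min((q3-LO).min(),(HI-q3).min()); 
        if best is None or m>best[0]: best=(m,seed,yaw,tot+n+n2+n3,max(d,d2,d3,*[w[2] for w in wps]),q3,len(wps))
    return best
if __name__=='__main__':
    import time; t0=time.time(); res=[]
    with mp.Pool() as P:
        for b in P.imap_unordered(trial,range(6000),20):
            if b is not None: res.append(b)
            if time.time()-t0>300: P.terminate(); break
    res.sort(key=lambda b:-b[0])
    print(len(res),mp.cpu_count())
    for b in res[:12]: print(*b)
E
OMP_NUM_THREADS=1 python3 search.py
```

```text
multiprocessing.pool.RemoteTraceback: 
"""
Traceback (most recent call last):
  File "search.py", line 21, in trial
    r=np.random.default_rng(seed); q,_,_,n=seg(Q0,*tgt(-.03,27,0)); tot=n; wps=[]
                                           ~~~^^^^^^^^^^^^^^^^^^^^
  File "search.py", line 14, in seg
    pc,Rc=FK(q); e=np.concatenate([p-pc,Ro.from_matrix(R@Rc.T).as_rotvec()]); Jm=jac(q)
                                                                                 ~~~^^^
  File "kin.py", line 31, in jac
    d=q.copy(); d[i]+=1e-6; p,R=FK(d); Jm[:3,i]=(p-p0)/1e-6; Jm[3:,i]=Ro.from_matrix(R@R0.T).as_rotvec()/1e-6
                                ~~^^^
  File "kin.py", line 20, in <lambda>
    _K=np.load('kin.npz'); FK=lambda q:fk(q,_K['S'],_K['o'],_K['x'])
                                                     ~~^^^^^
zipfile.BadZipFile: File name in directory 'S.npy' and header b'' differ.
"""

The above exception was the direct cause of the following exception:

Traceback (most recent call last):
  File "search.py", line 41, in <module>
    for b in P.imap_unordered(trial,range(6000),20):
             ~~~~~~~~~~~~~~~~^^^^^^^^^^^^^^^^^^^^^^
zipfile.BadZipFile: File name in directory 'S.npy' and header b'' differ.
```

```bash
sed -i "s#_K=np.load('kin.npz')#_K={k:v for k,v in np.load('kin.npz').items()}#" kin.py; OMP_NUM_THREADS=1 python3 search.py
```

```text
0 4
```

```bash
cat > s2.py <<'E'
from search import *
def seg(q,p1,R1,step=8.,st=.05):
    p0,R0=FK(q); rv=Ro.from_matrix(R0.T@R1).as_rotvec(degrees=True)
    n=int(max(1,np.ceil(np.linalg.norm(rv)/step),np.ceil(np.linalg.norm(p1-p0)/st))); dmax=0; pin=0
    for k in range(1,n+1):
        qa=q.copy()
        for it in range(2):
            kk=k-1+(it+1)/2; p=p0+(p1-p0)*kk/n; R=R0@Ro.from_rotvec(rv*kk/n,degrees=True).as_matrix()
            pc,Rc=FK(q); e=np.concatenate([p-pc,Ro.from_matrix(R@Rc.T).as_rotvec()]); Jm=jac(q)
            dq=Jm.T@np.linalg.solve(Jm@Jm.T+1e-6*np.eye(6),e)
            bad=(q+dq<LO)|(q+dq>HI)
            if bad.any(): pin+=1; return q,1,dmax,n
            q=q+dq
        dmax=max(dmax,(np.abs(q-qa)/VM).max())
    return q,0,dmax,n
def trial(seed):
    r=np.random.default_rng(seed)
    q,v,_,n=seg(np.array([-.0486,.0576,.172,2.2902,-.4694,.373,2.2825]),*tgt(0.0,r.uniform(0,20),0))
    if v: return ('start',)
    wps=[]; tot=n
    for i in range(r.integers(1,4)):
        p=np.array([r.uniform(.40,.58),r.uniform(-.3,.3),r.uniform(.28,.45)])
        yw=r.uniform(-1,.3)*5.5 if i==0 else r.uniform(-1,1)*2.5
        R=rz(yw)@rx(np.radians(r.uniform(-40,40)))@ry(np.radians(r.uniform(-30,30)))@FK(q)[1]
        if R[2,2]>-.6: R=Rtilt(5,np.degrees(yw))
        for f in (.5,1): # big turns in halves
            qq,v,d,n=seg(q,FK(q)[0]+(p-FK(q)[0])*(1 if f==1 else .5),R) if f==1 else (q,0,0,0)
        q=qq; tot+=n; wps.append(d)
        if v: return ('way',i)
    best=None
    for yaw in (0,180):
        q1,v,d,n=seg(q,*tgt(-.02,20,yaw))
        if v: continue
        o=[q1[2],seed,yaw,tot+n,max(d,*wps),q1,0]
        q2,v,d,n=seg(q1,*tgt(-.1832,29,yaw))
        o[6]=None if v else (min((q2-LO).min(),(HI-q2).min()),q2)
        if best is None or (o[6] is not None) or (best[6] is None and o[0]<best[0]): best=o
    return ('end',best)
if __name__=='__main__':
    import time,collections; t0=time.time(); C=collections.Counter(); res=[]
    with mp.Pool() as P:
        for b in P.imap_unordered(trial,range(20000),20):
            C[b[0]+(str(b[1]) if b[0]=='way' else '')]+=1
            if b[0]=='end' and b[1]: res.append(b[1])
            if time.time()-t0>280: P.terminate(); break
    print(C,len(res)); ok=[b for b in res if b[6] is not None]; ok.sort(key=lambda b:-b[6][0])
    print('ok',len(ok)); 
    for b in ok[:8]: print(b)
    res.sort(key=lambda b:b[0]); 
    for b in res[:4]: print(b)
E
OMP_NUM_THREADS=1 python3 s2.py
```

```text
Counter({'end': 1819, 'way0': 1818, 'way1': 558, 'way2': 166}) 1816
ok 0
[np.float64(-1.1753672769894634), 4256, 0, 48, np.float64(1.725409588505349), array([ 0.8997,  0.4337, -1.1754,  2.0045,  0.6407,  0.687 ,  1.1465]), None]
[np.float64(-1.082947726282179), 4338, 0, 41, np.float64(3.185760225647431), array([ 0.8507,  0.3958, -1.0829,  2.0053,  0.5598,  0.6505,  1.2258]), None]
[np.float64(-0.8191281686123176), 3560, 0, 60, np.float64(0.7050476723893071), array([ 0.6837,  0.3178, -0.8191,  2.0094,  0.3465,  0.5823,  1.4345]), None]
[np.float64(-0.7942509177841354), 1147, 0, 49, np.float64(1.6309422946615217), array([ 0.6652,  0.3137, -0.7943,  2.0091,  0.3296,  0.5801,  1.4511]), None]
```

```bash
cat > s3.py <<'E'
from s2 import *
def seg2(q,p1,R1):
    q,v,d,n=seg(q,p1,R1); return q,v,d
print('back from goal')
for j3 in (-.55,-.7,-.85,-1.0,-1.15):
    p,R=tgt(-.1832,29,0); q0=np.array([.6,.68,j3,2.15,1.7,.4,.1])
    r=least_squares(lambda q:np.concatenate([(FK(q)[0]-p)*5,Ro.from_matrix(R.T@FK(q)[1]).as_rotvec(),[3*(q[2]-j3)]]),q0,bounds=(LO,HI))
    qg=r.x; qb,v,d=seg2(qg,*tgt(-.10,29,0)); 
    qc,v2,d2=seg2(qb,*tgt(-.02,20,0)); print(j3,np.abs(r.fun).max().round(4),'goal',qg,'back',v,qb,'->',v2,qc,max(d,d2))
E
OMP_NUM_THREADS=1 python3 s3.py
```

```text
back from goal
-0.55 0.021 goal [ 0.3955  0.5946 -0.551   2.1512  1.8033  0.23    0.0102] back 1 [ 0.3955  0.5946 -0.551   2.1512  1.8033  0.23    0.0102] -> 1 [ 0.3955  0.5946 -0.551   2.1512  1.8033  0.23    0.0102] 0
-0.7 0.0 goal [ 0.5089  0.6313 -0.7     2.14    1.6892  0.2923  0.1599] back 1 [ 0.5086  0.5775 -0.6799  2.1522  1.5896  0.2536  0.2446] -> 1 [ 0.5086  0.5775 -0.6799  2.1522  1.5896  0.2536  0.2446] 0
-0.85 0.0 goal [ 0.5989  0.6802 -0.85    2.1375  1.6616  0.3968  0.2101] back 0 [ 0.728   0.5084 -0.9501  2.1655  1.2277  0.3576  0.6008] -> 1 [ 0.9182  0.4969 -1.2376  2.0469  0.8061  0.6547  0.9929] 1.1990127114163833
-1.0 0.0 goal [ 0.68    0.7435 -1.      2.1353  1.6502  0.5148  0.2474] back 0 [ 0.8111  0.5721 -1.1027  2.1638  1.3125  0.4645  0.5282] -> 1 [ 0.8694  0.5611 -1.1911  2.1274  1.1021  0.5362  0.7257] 0.68627210761071
-1.15 0.0 goal [ 0.7491  0.8234 -1.15    2.1336  1.649   0.6491  0.2789] back 1 [ 0.8419  0.6986 -1.2285  2.1593  1.4547  0.6096  0.4169] -> 1 [ 0.8419  0.6986 -1.2285  2.1593  1.4547  0.6096  0.4169] 0.4465826550375663
```

```bash
cat > s4.py <<'E'
from s2 import *
import s2
def work(seed):
    out=trial(seed)
    if out[0]!='end' or not out[1] or out[1][0]>-.55 or out[1][2]!=0 or out[1][4]>2.5: return None
    b=out[1]; q1=b[5]; best=None
    for s1 in (-.08,-.12,-.15):
      for t1 in (12,18,24):
        for y1 in (-30,0,30):
          qa,v,d,n=seg(q1,*tgt(s1,t1,y1))
          if v: continue
          for t in (29,26):
            for yaw in {0,y1}:
              qb,v,d2,n2=seg(qa,*tgt(s1,t,yaw))
              if v: continue
              qc,v,d3,n3=seg(qb,*tgt(-.1832,t,yaw))
              if v: continue
              m=min((qc-LO).min(),(HI-qc).min())
              if best is None or m>best[0]: best=(m,seed,s1,t1,y1,t,yaw,b[3]+n+n2+n3,max(b[4],d,d2,d3),q1,qc)
    return best or (-1,seed,b[0])
if __name__=='__main__':
    import time; t0=time.time(); res=[]
    with mp.Pool() as P:
        for b in P.imap_unordered(work,range(20000),10):
            if b: res.append(b)
            if time.time()-t0>430: P.terminate(); break
    res.sort(key=lambda b:-b[0]); print(len(res))
    for b in res[:8]: print(*b)
E
OMP_NUM_THREADS=1 python3 s4.py
```

```text
11
0.1878694237211088 4256 -0.12 12 -30 26 -30 56 1.725409588505349 [ 0.8997  0.4337 -1.1754  2.0045  0.6407  0.687   1.1465] [ 0.5849  0.6783 -0.8472  2.0884  1.4231  0.4179  0.9611]
0.06618185589762368 6241 -0.15 12 -30 26 -30 52 1.923902727553375 [ 0.8446  0.3915 -1.071   2.0053  0.5482  0.6462  1.2375] [ 0.479   0.622  -0.6705  2.0912  1.3471  0.2962  1.0125]
0.0655635406081638 6393 -0.15 12 -30 26 -30 51 1.181351417004292 [ 0.843   0.391  -1.0695  2.0054  0.5486  0.6459  1.2368] [ 0.4784  0.6218 -0.6696  2.0912  1.3466  0.2956  1.0129]
-1 1147 -0.7942509177841354
-1 2429 -0.6581857683855101
-1 3560 -0.8191281686123176
-1 4755 -0.6891854511557524
-1 4808 -0.6515522522348969
```

```bash
cat > s5.py <<'E'
from s2 import *
def wp(seed):
    r=np.random.default_rng(seed); t0=r.uniform(0,20); Q=np.array([-.0486,.0576,.172,2.2902,-.4694,.373,2.2825])
    q=seg(Q,*tgt(0.,t0,0))[0]; W=[tgt(0.,t0,0)]
    for i in range(r.integers(1,4)):
        p=np.array([r.uniform(.40,.58),r.uniform(-.3,.3),r.uniform(.28,.45)])
        yw=r.uniform(-1,.3)*5.5 if i==0 else r.uniform(-1,1)*2.5
        R=rz(yw)@rx(np.radians(r.uniform(-40,40)))@ry(np.radians(r.uniform(-30,30)))@FK(q)[1]
        if R[2,2]>-.6: R=Rtilt(5,np.degrees(yw))
        q=seg(q,p,R)[0]; W.append((p,R))
    return W
W0=wp(4256); QS=np.array([-.0486,.0576,.172,2.2902,-.4694,.373,2.2825])
def loc(k):
    r=np.random.default_rng(k); W=[W0[0]]+[(p+r.normal(0,.03,3)*(k>0),R@Ro.from_rotvec(r.normal(0,.15,3)*(k>0)).as_matrix()) for p,R in W0[1:]]
    W.append(tgt(-.02,r.choice([14,20,24]),r.uniform(-30,10))); s1=r.uniform(-.15,-.06)
    y1=r.uniform(-30,10); W.append(tgt(s1,r.choice([12,16,20]),y1)); yf=r.uniform(-15,15); t=r.choice([27,29])
    W+= [tgt(s1,t,yf),tgt(-.1832,t,yf)]
    q=QS; D=0;N=0
    for p,R in W:
        q,v,d,n=seg(q,p,R); D=max(D,d);N+=n
        if v: return None
    return min((q-LO).min(),(HI-q).min()),k,D,N,t,yf,q,W
if __name__=='__main__':
    import time,pickle; t0=time.time(); res=[]
    for p,R in W0: print(p,R.ravel())
    with mp.Pool() as P:
        for b in P.imap_unordered(loc,range(20000),10):
            if b: res.append(b)
            if time.time()-t0>75: P.terminate(); break
    res.sort(key=lambda b:-b[0]+.05*max(0,b[2]-1)); print(len(res)); pickle.dump(res[:20],open('res.pkl','wb'))
    for b in res[:8]: print(*b[:7])
E
OMP_NUM_THREADS=1 python3 s5.py
```

```text
[ 0.5392 -0.0269  0.3026] [-0.9593 -0.1908  0.2084 -0.1865  0.9816  0.0405 -0.2123  0.     -0.9772]
[0.503  0.1173 0.3855] [-0.6627 -0.6623  0.3495 -0.6573  0.7381  0.1524 -0.3589 -0.1287 -0.9245]
[ 0.4209 -0.294   0.3895] [-0.329   0.8005  0.5009  0.7726  0.5332 -0.3448 -0.5431  0.2736 -0.7939]
[0.4579 0.1849 0.3938] [ 0.6537  0.6739  0.3442  0.7567 -0.5863 -0.2893  0.0069  0.4496 -0.8932]
4
0.14763921642576736 750 1.6836450295997503 55 27 -11.681870234761146 [ 0.5648  0.6639 -0.8066  2.1065  1.4923  0.3776  0.5695]
0.09877155437095822 489 1.7680760140916998 51 27 -9.017355169980245 [ 0.5235  0.6411 -0.7368  2.107   1.4755  0.3288  0.5297]
0.09366143645246575 22 2.566455416398968 57 27 -12.997915348594798 [ 0.519   0.6388 -0.7292  2.107   1.4737  0.3237  0.5997]
0.032329227447632974 827 1.56196134584335 54 29 1.1346567246335013 [ 0.4808  0.6196 -0.6563  2.1419  1.7224  0.2623  0.1002]
```

Found a path (55 rows) to the good branch. I'll execute it waypoint by waypoint, re-checking from the real joints each time. First the retreat.

```bash
cat > nx.py <<'E'
import sys,pickle
from s5 import *
def rows(p1,R1,step,st):
    s=sensors.sense(); p=np.array(s['eef_pos']);R=np.array(s['ee_rot']); U,_,V=np.linalg.svd(R); R=U@V
    rv=Ro.from_matrix(R.T@R1).as_rotvec(degrees=True); n=int(max(1,np.ceil(np.linalg.norm(rv)/step),np.ceil(np.linalg.norm(p1-p)/st)))
    print('n',n,'ang/row',(rv/n).round(1)); Rk=R; rr=(rv/n).round(1); pk=p.copy()
    for k in range(n):
        d=(1e3*Rk.T@(p+(p1-p)*(k+1)/n-pk)).round(0); print(d.astype(int).tolist(),end=' '); pk=pk+Rk@d/1e3; Rk=Rk@Ro.from_rotvec(rr,degrees=True).as_matrix()
    print()
def check(W):
    q=np.array(sensors.sense()['joints']); print('q',q)
    for p,R in W:
        q,v,d,n=seg(q,p,R); print(v,round(d,2),n,q)
        if v: break
if __name__=='__main__':
    W=pickle.load(open('res.pkl','rb'))[0][7]; i=int(sys.argv[1]); step=float(sys.argv[2])
    check(W[i:]); rows(*W[i],step,50)
E
OMP_NUM_THREADS=1 python3 nx.py 0 5
```

```text
q [-0.0807  0.3948  0.1896  2.1519 -1.0977  0.2342  2.8775]
0 1.34 3 [-0.5628  0.3336  0.7995  1.9068 -0.4236  0.8372  2.2053]
0 0.3 6 [-0.6375  0.0784  0.6214  1.807  -0.3789  1.1289  2.6705]
0 0.26 15 [-0.1578  0.0808  1.0398  2.0231 -0.5428  0.7583  1.725 ]
0 1.72 11 [-0.6417  0.3505 -0.3642  1.941   0.8676  1.1261 -1.7401]
0 1.19 14 [ 0.6725  0.3153 -0.8026  2.009   0.3327  0.5809  1.3038]
0 0.41 3 [ 0.4476  0.5806 -0.679   1.8705  0.5674  0.6579  1.3042]
1 0.58 3 [ 0.4269  0.4962 -0.559   2.0878  0.7679  0.2652  1.2155]
n 4 ang/row [0.1 4.2 0. ]
[3, 1, -27] [6, 0, -27] [7, 1, -26] [9, 1, -26]
```

```bash
OMP_NUM_THREADS=1 python3 - <<'E'
from nx import *
A=np.load('w2.npz'); W=pickle.load(open('res.pkl','rb'))[0][7]
w2=(A['p'],A['R']); wa=tgt(-.03,28.5,0)
check([w2]+W); check([wa,w2]+W)
rows(*wa,5,25); rows(*w2,5,25)
E
```

```text
q [-0.0807  0.3948  0.1896  2.1519 -1.0977  0.2342  2.8775]
0 0.74 4 [-0.4078  0.0627  0.5615  2.2988 -0.552   0.3863  2.3749]
0 0.8 2 [-0.4451  0.3013  0.6248  1.9054 -0.3359  0.8118  2.1133]
0 0.33 6 [-0.4774  0.0737  0.443   1.8039 -0.3612  1.1221  2.6482]
0 0.25 15 [-0.0126  0.0668  0.8708  2.0212 -0.5095  0.7447  1.6867]
0 1.62 11 [-0.5751  0.3605 -0.4557  1.9392  0.8906  1.1553 -1.764 ]
0 1.15 14 [ 0.7394  0.3385 -0.9007  2.0076  0.408   0.5992  1.2299]
0 0.45 3 [ 0.4976  0.6036 -0.7638  1.8692  0.6412  0.6896  1.2377]
1 0.58 3 [ 0.4793  0.5121 -0.6374  2.0865  0.8701  0.2984  1.1194]
q [-0.0807  0.3948  0.1896  2.1519 -1.0977  0.2342  2.8775]
0 0.59 2 [-0.3082  0.2403  0.4801  2.1781 -0.7926  0.3733  2.5866]
0 0.53 2 [-0.4372  0.0637  0.593   2.2992 -0.5619  0.3882  2.3858]
0 0.8 2 [-0.4675  0.3065  0.6569  1.906  -0.3521  0.8156  2.1304]
0 0.33 6 [-0.5069  0.0743  0.4756  1.8045 -0.3643  1.1233  2.652 ]
0 0.24 15 [-0.0402  0.0687  0.9021  2.0216 -0.5147  0.7468  1.6928]
0 1.62 11 [-0.5884  0.3583 -0.4373  1.9396  0.886   1.1493 -1.7592]
0 1.16 14 [ 0.7259  0.3333 -0.8805  2.0079  0.3921  0.595   1.2455]
0 0.44 3 [ 0.4874  0.5986 -0.7462  1.8695  0.626   0.6826  1.2513]
1 0.58 3 [ 0.468   0.5084 -0.6203  2.0868  0.8492  0.2907  1.139 ]
n 1 ang/row [0.4 0.5 0.1]
[13, 3, -79] 
n 1 ang/row [-0.4  1.4  0.5]
[76, 19, -137]
```

Emit:
drive_tool(
  plan=[
    {"delta_pos":[3,1,-20],"angular":[0,0,0],"fingers":0.1},
    {"delta_pos":[3,1,-20],"angular":[0,0,0],"fingers":0.1},
    {"delta_pos":[3,1,-20],"angular":[0,0,0],"fingers":0.1},
    {"delta_pos":[4,0,-20],"angular":[0,0,0],"fingers":0.1},
    {"delta_pos":[19,5,-34],"angular":[0,0.4,0],"fingers":0.1},
    {"delta_pos":[19,5,-34],"angular":[0,0.4,0],"fingers":0.1},
    {"delta_pos":[19,5,-34],"angular":[0,0.4,0],"fingers":0.1},
    {"delta_pos":[19,5,-34],"angular":[0,0.4,0],"fingers":0.1},
  ],
)

```text
t: 17.52
eef_pos: [0.4184, -0.0311, 0.3617]
ee_rot: [[-0.871, -0.195, 0.45], [-0.171, 0.981, 0.094], [-0.46, 0.005, -0.888]]
force: [0.1, 1.0, -0.6]
width: 0.0232
grasp_force: 30.0
```

```bash
sed -i 's/rows(\*W\[i\],step,50)/[rows(*W[k],step,.045) for k in [i]]/' nx.py; OMP_NUM_THREADS=1 python3 - <<'E'
from nx import *
W=pickle.load(open('res.pkl','rb'))[0][7]; check(W); check(W[1:]); rows(*W[0],6,.045); rows(*W[1],6,.045)
E
```

```text
q [-0.5402 -0.1758  0.571   2.2525 -0.0374  0.5731  1.8385]
0 0.77 3 [-0.491   0.3157  0.695   1.907  -0.3802  0.8198  2.1603]
0 0.31 6 [-0.543   0.0752  0.5157  1.8052 -0.3681  1.1247  2.6569]
0 0.24 15 [-0.0736  0.0715  0.9405  2.022  -0.5217  0.7496  1.7008]
0 1.65 11 [-0.6041  0.3558 -0.4157  1.94    0.8805  1.1423 -1.7535]
0 1.17 14 [ 0.71    0.3276 -0.8569  2.0082  0.3739  0.5904  1.2634]
0 0.43 3 [ 0.4755  0.5929 -0.7258  1.8698  0.6084  0.6748  1.2671]
1 0.58 3 [ 0.4552  0.5044 -0.6011  2.0871  0.8248  0.2824  1.1618]
q [-0.5402 -0.1758  0.571   2.2525 -0.0374  0.5731  1.8385]
0 0.55 6 [-0.749   0.0852  0.749   1.809  -0.3955  1.1352  2.6911]
0 0.29 15 [-0.2492  0.0973  1.1545  2.0242 -0.5757  0.7727  1.7622]
0 1.76 11 [-0.6771  0.3463 -0.3161  1.9419  0.8555  1.1114 -1.7276]
0 1.21 14 [ 0.6377  0.3052 -0.7535  2.0098  0.2965  0.5735  1.3393]
0 0.4 3 [ 0.4221  0.5705 -0.637   1.8712  0.5301  0.6439  1.3381]
1 0.58 3 [ 0.4029  0.4899 -0.5238  2.0884  0.7161  0.2517  1.2648]
n 3 ang/row [0.1 5.  0. ]
[-26, -7, 36] [-30, -6, 33] [-32, -6, 31] 
n 8 ang/row [-2.4  1.1 -5.1]
[-12, 16, -3] [-13, 16, -3] [-15, 14, -3] [-16, 13, -2] [-17, 11, -2] [-17, 10, -2] [-19, 9, -2] [-19, 7, -2]
```

```bash
cat > sc.py <<'E'
from nx import *
from scipy.linalg import logm,expm
def T(p,R): M=np.eye(4); M[:3,:3]=R; M[:3,3]=p; return M
def screw(T0,p1,R1,n):
    L=np.real(logm(np.linalg.inv(T0)@T(p1,R1)))/n; return L
def run(q,row,n):
    """n rows of (dpos mm, rotvec deg): tool shifts along axes as they stand, then turns"""
    p,R=FK(q); zmin=9; dm=0; v=0; xs=[]
    for k in range(n):
        qa=q.copy()
        for f in range(2):
            p=p+R@np.array(row[0])/2e3; R=R@Ro.from_rotvec(np.array(row[1])/2,degrees=True).as_matrix()
            pc,Rc=FK(q); e=np.concatenate([p-pc,Ro.from_matrix(R@Rc.T).as_rotvec()]); Jm=jac(q)
            q=q+Jm.T@np.linalg.solve(Jm@Jm.T+1e-6*np.eye(6),e)
        v=max(v,(LO-q).max(),(q-HI).max()); dm=max(dm,(np.abs(q-qa)/VM).max()); xs.append(FK(q)[0])
    xs=np.array(xs); return q,v,dm,xs.min(0),xs.max(0)
def plan(W,ns,q=None,Tn=None):
    s=sensors.sense(); q=np.array(s['joints']) if q is None else q
    for (p,R),n in zip(W,ns):
        L=screw(T(*FK(q)),p,R,n); rv=np.degrees([L[2,1],L[0,2],L[1,0]])
        M=expm(L); row=((1e3*M[:3,3]).round(1),rv.round(1))
        q,v,d,a,b=run(q,row,n); print(n,'rows',row[0].tolist(),row[1].tolist(),'viol',round(v,2),'spd',round(d,2),'min',a,'max',b,'q',q)
    return q
E
OMP_NUM_THREADS=1 python3 - <<'E'
from sc import *
W=pickle.load(open('res.pkl','rb'))[0][7]
plan(W,[3,8,18,20,20,4,4,4])
E
```

```text
3 rows [-29.5, -6.4, 33.5] [0.1, 5.0, 0.0] viol 0 spd 0.77 min [ 0.4604 -0.0294  0.2988] max [ 0.5376 -0.027   0.3447] q [-0.4869  0.3147  0.6906  1.9164 -0.3841  0.809   2.1678]
8 rows [-5.2, 20.5, -15.1] [-1.8, -0.7, -5.4] viol 0 spd 0.24 min [ 0.4609 -0.0067  0.3148] max [0.5348 0.1081 0.4307] q [-0.5294  0.0708  0.5067  1.8085 -0.3678  1.1311  2.6609]
18 rows [4.0, -27.6, -4.6] [1.4, -1.2, 6.1] viol 0 spd 0.39 min [ 0.3948 -0.3123  0.3836] max [0.5437 0.0877 0.4351] q [-0.196   0.0564  1.0711  2.0355 -0.4986  0.7604  1.6884]
20 rows [26.7, 8.1, -0.7] [-0.0, -0.9, 2.0] viol 0 spd 1.0 min [ 0.3807 -0.2857  0.3147] max [0.493  0.2193 0.3802] q [-0.3563  0.4346 -0.765   1.9128  0.9762  1.2894 -1.8375]
20 rows [-11.8, -6.9, 4.3] [-0.5, 1.5, -5.0] viol 0 spd 0.83 min [ 0.4636 -0.0248  0.2856] max [0.5537 0.2076 0.3105] q [ 0.885   0.4497 -1.1831  1.9861  0.6656  0.7196  0.9637]
4 rows [-5.6, 0.6, 28.3] [-0.0, 1.9, -3.4] viol 0 spd 0.35 min [ 0.5679 -0.0223  0.1829] max [ 0.6054 -0.0138  0.2602] q [ 0.6352  0.7017 -1.0303  1.867   0.8604  0.8257  1.0453]
4 rows [-0.3, -0.1, -0.1] [0.5, -3.8, -1.7] viol 0 spd 0.59 min [ 0.6048 -0.0133  0.1832] max [ 0.6053 -0.0125  0.1836] q [ 0.649   0.5806 -0.8882  2.1275  1.2805  0.3831  0.7585]
4 rows [-0.9, -0.6, 11.6] [0.1, 0.0, -0.0] viol 0 spd 0.2 min [ 0.6108 -0.0116  0.1441] max [ 0.6292 -0.0092  0.1737] q [ 0.5539  0.6572 -0.7893  2.1068  1.4954  0.3678  0.5597]
```

The identical-row screw version works even better and keeps within the joint limits. Executing it.

Emit:
drive_tool(
  plan=[
    {"delta_pos":[-29.5,-6.4,33.5],"angular":[0.1,5,0],"fingers":0.1},
    {"delta_pos":[-29.5,-6.4,33.5],"angular":[0.1,5,0],"fingers":0.1},
    {"delta_pos":[-29.5,-6.4,33.5],"angular":[0.1,5,0],"fingers":0.1},
    {"delta_pos":[-5.2,20.5,-15.1],"angular":[-1.8,-0.7,-5.4],"fingers":0.1},
    {"delta_pos":[-5.2,20.5,-15.1],"angular":[-1.8,-0.7,-5.4],"fingers":0.1},
    {"delta_pos":[-5.2,20.5,-15.1],"angular":[-1.8,-0.7,-5.4],"fingers":0.1},
    {"delta_pos":[-5.2,20.5,-15.1],"angular":[-1.8,-0.7,-5.4],"fingers":0.1},
    {"delta_pos":[-5.2,20.5,-15.1],"angular":[-1.8,-0.7,-5.4],"fingers":0.1},
    {"delta_pos":[-5.2,20.5,-15.1],"angular":[-1.8,-0.7,-5.4],"fingers":0.1},
    {"delta_pos":[-5.2,20.5,-15.1],"angular":[-1.8,-0.7,-5.4],"fingers":0.1},
    {"delta_pos":[-5.2,20.5,-15.1],"angular":[-1.8,-0.7,-5.4],"fingers":0.1},
  ],
)

```text
t: 18.9
eef_pos: [0.4672, 0.1117, 0.4343]
ee_rot: [[-0.528, -0.836, 0.151], [-0.783, 0.547, 0.296], [-0.33, 0.038, -0.943]]
force: [0.1, 0.1, -0.5]
width: 0.0235
grasp_force: 30.0
```

Emit:
drive_tool(
  plan=[
    {"delta_pos":[4,-27.6,-4.6],"angular":[1.4,-1.2,6.1],"fingers":0.1},
    {"delta_pos":[4,-27.6,-4.6],"angular":[1.4,-1.2,6.1],"fingers":0.1},
    {"delta_pos":[4,-27.6,-4.6],"angular":[1.4,-1.2,6.1],"fingers":0.1},
    {"delta_pos":[4,-27.6,-4.6],"angular":[1.4,-1.2,6.1],"fingers":0.1},
    {"delta_pos":[4,-27.6,-4.6],"angular":[1.4,-1.2,6.1],"fingers":0.1},
    {"delta_pos":[4,-27.6,-4.6],"angular":[1.4,-1.2,6.1],"fingers":0.1},
    {"delta_pos":[4,-27.6,-4.6],"angular":[1.4,-1.2,6.1],"fingers":0.1},
    {"delta_pos":[4,-27.6,-4.6],"angular":[1.4,-1.2,6.1],"fingers":0.1},
    {"delta_pos":[4,-27.6,-4.6],"angular":[1.4,-1.2,6.1],"fingers":0.1},
    {"delta_pos":[4,-27.6,-4.6],"angular":[1.4,-1.2,6.1],"fingers":0.1},
    {"delta_pos":[4,-27.6,-4.6],"angular":[1.4,-1.2,6.1],"fingers":0.1},
    {"delta_pos":[4,-27.6,-4.6],"angular":[1.4,-1.2,6.1],"fingers":0.1},
    {"delta_pos":[4,-27.6,-4.6],"angular":[1.4,-1.2,6.1],"fingers":0.1},
    {"delta_pos":[4,-27.6,-4.6],"angular":[1.4,-1.2,6.1],"fingers":0.1},
    {"delta_pos":[4,-27.6,-4.6],"angular":[1.4,-1.2,6.1],"fingers":0.1},
    {"delta_pos":[4,-27.6,-4.6],"angular":[1.4,-1.2,6.1],"fingers":0.1},
    {"delta_pos":[4,-27.6,-4.6],"angular":[1.4,-1.2,6.1],"fingers":0.1},
    {"delta_pos":[4,-27.6,-4.6],"angular":[1.4,-1.2,6.1],"fingers":0.1},
  ],
)

```text
t: 21.15
eef_pos: [0.412, -0.3114, 0.3894]
ee_rot: [[-0.417, 0.792, 0.445], [0.86, 0.503, -0.09], [-0.296, 0.345, -0.891]]
force: [0.2, 0.8, -0.4]
width: 0.0231
grasp_force: 30.0
```

```bash
OMP_NUM_THREADS=1 python3 - <<'E'
from sc import *
W=pickle.load(open('res.pkl','rb'))[0][7]
print(sensors.sense()['joints'])
plan(W[3:],[20,20,4,4,4])
E
```

```text
[-0.2622  0.0886  1.1346  2.0073 -0.5268  0.7789  1.684 ]
20 rows [26.8, 7.1, -0.9] [-0.0, -0.9, 2.0] viol 0 spd 1.2 min [ 0.3929 -0.2853  0.3139] max [0.4935 0.2187 0.3851] q [-0.4682  0.4022 -0.5956  1.9142  0.9304  1.2225 -1.7953]
20 rows [-11.8, -6.9, 4.2] [-0.6, 1.5, -5.0] viol 0 spd 0.99 min [ 0.4635 -0.0247  0.2877] max [0.5536 0.2071 0.3098] q [ 0.7767  0.3521 -0.9508  2.0063  0.4434  0.5957  1.1921]
4 rows [-5.1, 0.3, 28.9] [0.2, 2.2, -3.3] viol 0 spd 0.37 min [ 0.5681 -0.0219  0.183 ] max [ 0.6056 -0.0138  0.262 ] q [ 0.5177  0.6133 -0.8006  1.8733  0.6791  0.7015  1.2011]
4 rows [-0.3, -0.1, -0.1] [0.5, -3.7, -1.8] viol 0.02 spd 0.53 min [ 0.6053 -0.0133  0.1833] max [ 0.6057 -0.0126  0.1842] q [ 0.4541  0.4971 -0.5835  2.1288  1.0119  0.213   1.0029]
4 rows [-0.7, -0.5, 11.7] [0.0, -0.0, 0.0] viol 0.15 spd 0.27 min [ 0.6112 -0.0117  0.1439] max [ 0.629  -0.0092  0.1741] q [ 0.2559  0.5589 -0.3261  2.1108  1.1508  0.0811  0.8543]
```

```bash
cat > s6.py <<'E'
from sc import *
Wb=pickle.load(open('res.pkl','rb'))[0][7]; qn=np.array(sensors.sense()['joints'])
def tr(k):
    r=np.random.default_rng(k); p,R=Wb[3]; W=[(p+r.normal(0,.03,3),R@Ro.from_rotvec(r.normal(0,.25,3)).as_matrix())]+Wb[4:]
    q=qn; D=0; out=[]
    for (p,R),n in zip(W,[24,20,4,4,4]):
        L=screw(T(*FK(q)),p,R,n); rv=np.degrees([L[2,1],L[0,2],L[1,0]]); row=((1e3*expm(L)[:3,3]).round(1),rv.round(1))
        q,v,d,a,b=run(q,row,n); D=max(D,d)
        if v>0 or d>1.1 or a[0]<.36 or a[2]<.13: return None
        out.append((n,row[0].tolist(),row[1].tolist(),round(d,2),a,q))
    return min((q-LO).min(),(HI-q).min()),k,D,out,W
if __name__=='__main__':
    import time; t0=time.time(); res=[]
    with mp.Pool() as P:
        for b in P.imap_unordered(tr,range(5000),5):
            if b: res.append(b)
            if time.time()-t0>50: P.terminate(); break
    res.sort(key=lambda b:-b[0]); print(len(res)); b=res[0]; print(b[:3]); pickle.dump(b[4],open('W6.pkl','wb'))
    for o in b[3]: print(*o)
E
OMP_NUM_THREADS=1 python3 s6.py
```

```text
21
(np.float64(0.1978686142776713), 561, np.float64(0.9767752273338212))
24 [23.4, 5.8, -0.9] [-0.4, -0.4, 2.2] 0.98 [ 0.392  -0.2885  0.3616] [-0.1906  0.3046 -0.913   1.9022  1.0104  1.2036 -1.9867]
20 [-12.3, -9.3, 5.2] [0.2, 1.4, -5.6] 0.92 [ 0.4706 -0.0258  0.2889] [ 0.936   0.4666 -1.2482  1.998   0.7056  0.7181  0.9319]
4 [-5.1, 0.7, 29.2] [0.1, 2.2, -3.4] 0.4 [ 0.5681 -0.0228  0.1828] [ 0.6544  0.7224 -1.0739  1.8659  0.8927  0.8539  1.0192]
4 [-0.3, -0.2, -0.2] [0.5, -3.8, -1.7] 0.58 [ 0.6049 -0.0132  0.1832] [ 0.6901  0.6073 -0.9591  2.1254  1.3111  0.4321  0.7374]
4 [-0.8, -0.5, 11.7] [0.1, 0.0, -0.0] 0.18 [ 0.6109 -0.0118  0.1438] [ 0.6018  0.6872 -0.8718  2.1057  1.5105  0.4279  0.5587]
```

Emit:
drive_tool(
  plan=[
    {"delta_pos":[23.4,5.8,-0.9],"angular":[-0.4,-0.4,2.2],"fingers":0.1},
    {"delta_pos":[23.4,5.8,-0.9],"angular":[-0.4,-0.4,2.2],"fingers":0.1},
    {"delta_pos":[23.4,5.8,-0.9],"angular":[-0.4,-0.4,2.2],"fingers":0.1},
    {"delta_pos":[23.4,5.8,-0.9],"angular":[-0.4,-0.4,2.2],"fingers":0.1},
    {"delta_pos":[23.4,5.8,-0.9],"angular":[-0.4,-0.4,2.2],"fingers":0.1},
    {"delta_pos":[23.4,5.8,-0.9],"angular":[-0.4,-0.4,2.2],"fingers":0.1},
    {"delta_pos":[23.4,5.8,-0.9],"angular":[-0.4,-0.4,2.2],"fingers":0.1},
    {"delta_pos":[23.4,5.8,-0.9],"angular":[-0.4,-0.4,2.2],"fingers":0.1},
    {"delta_pos":[23.4,5.8,-0.9],"angular":[-0.4,-0.4,2.2],"fingers":0.1},
    {"delta_pos":[23.4,5.8,-0.9],"angular":[-0.4,-0.4,2.2],"fingers":0.1},
    {"delta_pos":[23.4,5.8,-0.9],"angular":[-0.4,-0.4,2.2],"fingers":0.1},
    {"delta_pos":[23.4,5.8,-0.9],"angular":[-0.4,-0.4,2.2],"fingers":0.1},
    {"delta_pos":[23.4,5.8,-0.9],"angular":[-0.4,-0.4,2.2],"fingers":0.1},
    {"delta_pos":[23.4,5.8,-0.9],"angular":[-0.4,-0.4,2.2],"fingers":0.1},
    {"delta_pos":[23.4,5.8,-0.9],"angular":[-0.4,-0.4,2.2],"fingers":0.1},
    {"delta_pos":[23.4,5.8,-0.9],"angular":[-0.4,-0.4,2.2],"fingers":0.1},
    {"delta_pos":[23.4,5.8,-0.9],"angular":[-0.4,-0.4,2.2],"fingers":0.1},
    {"delta_pos":[23.4,5.8,-0.9],"angular":[-0.4,-0.4,2.2],"fingers":0.1},
    {"delta_pos":[23.4,5.8,-0.9],"angular":[-0.4,-0.4,2.2],"fingers":0.1},
    {"delta_pos":[23.4,5.8,-0.9],"angular":[-0.4,-0.4,2.2],"fingers":0.1},
  ],
)

```text
t: 23.65
eef_pos: [0.4608, 0.1573, 0.3724]
ee_rot: [[0.289, 0.767, 0.572], [0.957, -0.209, -0.203], [-0.036, 0.606, -0.794]]
force: [-0.2, -0.3, -1.0]
width: 0.0231
grasp_force: 30.0
```

Emit:
drive_tool(
  plan=[
    {"delta_pos":[23.4,5.8,-0.9],"angular":[-0.4,-0.4,2.2],"fingers":0.1},
    {"delta_pos":[23.4,5.8,-0.9],"angular":[-0.4,-0.4,2.2],"fingers":0.1},
    {"delta_pos":[23.4,5.8,-0.9],"angular":[-0.4,-0.4,2.2],"fingers":0.1},
    {"delta_pos":[23.4,5.8,-0.9],"angular":[-0.4,-0.4,2.2],"fingers":0.1},
  ],
)

```text
t: 24.15
eef_pos: [0.5076, 0.2403, 0.3884]
ee_rot: [[0.418, 0.697, 0.583], [0.908, -0.346, -0.236], [0.037, 0.628, -0.778]]
force: [0.5, -0.4, -0.1]
width: 0.0235
grasp_force: 30.0
```

```bash
OMP_NUM_THREADS=1 python3 - <<'E'
from sc import *
W=pickle.load(open('W6.pkl','rb')); print(sensors.sense()['joints'])
plan(W[1:],[20,4,4,4])
E
```

```text
[-0.1881  0.3082 -0.9331  1.9149  1.019   1.2108 -2.0086]
20 rows [-12.5, -9.1, 5.2] [0.2, 1.4, -5.6] viol 0.02 spd 0.93 min [ 0.467  -0.0251  0.289 ] max [0.5532 0.2301 0.3773] q [ 0.9441  0.4738 -1.2668  2.0009  0.7233  0.7244  0.916 ]
4 rows [-5.1, 0.5, 29.2] [0.1, 2.2, -3.3] viol 0 spd 0.4 min [ 0.5677 -0.0223  0.183 ] max [ 0.6052 -0.0138  0.2629] q [ 0.6617  0.7283 -1.0886  1.8679  0.9055  0.861   1.0041]
4 rows [-0.4, -0.1, -0.1] [0.5, -3.7, -1.8] viol 0 spd 0.55 min [ 0.6051 -0.0133  0.1833] max [ 0.6055 -0.0126  0.1838] q [ 0.7023  0.6201 -0.9882  2.1203  1.312   0.4604  0.7407]
4 rows [-0.8, -0.5, 11.6] [0.1, -0.1, 0.0] viol 0 spd 0.19 min [ 0.6112 -0.0117  0.1441] max [ 0.6293 -0.0092  0.1739] q [ 0.6177  0.6984 -0.9009  2.1069  1.5237  0.4499  0.5532]
```

Emit:
drive_tool(
  plan=[
    {"delta_pos":[-12.5,-9.1,5.2],"angular":[0.2,1.4,-5.6],"fingers":0.1},
    {"delta_pos":[-12.5,-9.1,5.2],"angular":[0.2,1.4,-5.6],"fingers":0.1},
    {"delta_pos":[-12.5,-9.1,5.2],"angular":[0.2,1.4,-5.6],"fingers":0.1},
    {"delta_pos":[-12.5,-9.1,5.2],"angular":[0.2,1.4,-5.6],"fingers":0.1},
    {"delta_pos":[-12.5,-9.1,5.2],"angular":[0.2,1.4,-5.6],"fingers":0.1},
    {"delta_pos":[-12.5,-9.1,5.2],"angular":[0.2,1.4,-5.6],"fingers":0.1},
    {"delta_pos":[-12.5,-9.1,5.2],"angular":[0.2,1.4,-5.6],"fingers":0.1},
    {"delta_pos":[-12.5,-9.1,5.2],"angular":[0.2,1.4,-5.6],"fingers":0.1},
    {"delta_pos":[-12.5,-9.1,5.2],"angular":[0.2,1.4,-5.6],"fingers":0.1},
    {"delta_pos":[-12.5,-9.1,5.2],"angular":[0.2,1.4,-5.6],"fingers":0.1},
    {"delta_pos":[-12.5,-9.1,5.2],"angular":[0.2,1.4,-5.6],"fingers":0.1},
    {"delta_pos":[-12.5,-9.1,5.2],"angular":[0.2,1.4,-5.6],"fingers":0.1},
    {"delta_pos":[-12.5,-9.1,5.2],"angular":[0.2,1.4,-5.6],"fingers":0.1},
    {"delta_pos":[-12.5,-9.1,5.2],"angular":[0.2,1.4,-5.6],"fingers":0.1},
    {"delta_pos":[-12.5,-9.1,5.2],"angular":[0.2,1.4,-5.6],"fingers":0.1},
    {"delta_pos":[-12.5,-9.1,5.2],"angular":[0.2,1.4,-5.6],"fingers":0.1},
    {"delta_pos":[-12.5,-9.1,5.2],"angular":[0.2,1.4,-5.6],"fingers":0.1},
  ],
)

```text
t: 26.28
eef_pos: [0.5112, 0.0055, 0.2907]
ee_rot: [[-0.886, 0.213, 0.413], [0.262, 0.963, 0.065], [-0.384, 0.165, -0.909]]
force: [0.4, 1.1, -0.5]
width: 0.0235
grasp_force: 30.0
```

```bash
OMP_NUM_THREADS=1 python3 - <<'E'
from sc import *
W=pickle.load(open('W6.pkl','rb')); print(sensors.sense()['joints'])
print('A');plan([tgt(-.09,18,0)],[6])
print('B');plan([tgt(-.09,18,-10),tgt(-.12,29,-5),tgt(-.1832,29,0)],[6,5,4])
print('C');plan([tgt(-.09,20,0),tgt(-.12,30,0),tgt(-.1832,30,0)],[6,5,4])
E
```

```text
[ 0.9332  0.2942 -1.189   2.164   0.6215  0.4988  0.6423]
A
6 rows [-7.7, -4.3, 14.3] [0.1, 1.1, -4.2] viol 0 spd 0.24 min [ 0.5225 -0.0177  0.2245] max [ 0.5837 -0.0003  0.279 ] q [ 0.7537  0.5883 -1.1011  1.9809  0.8639  0.7027  0.9448]
B
6 rows [-7.4, -4.9, 14.3] [0.0, 1.1, -5.9] viol 0 spd 0.31 min [ 0.5222 -0.0172  0.2245] max [ 0.5838 -0.0008  0.2789] q [ 0.7733  0.6091 -1.145   1.9815  0.9008  0.7287  1.0888]
5 rows [-0.6, -0.3, 5.9] [0.3, -2.1, 1.0] viol 0 spd 0.56 min [ 0.5861 -0.0167  0.1986] max [ 0.5973 -0.0148  0.2192] q [ 0.6704  0.5369 -0.888   2.1595  1.3148  0.343   0.6079]
4 rows [-0.5, -0.2, 15.9] [0.0, -0.1, 1.3] viol 0 spd 0.42 min [ 0.6052 -0.0133  0.144 ] max [ 0.6295 -0.0091  0.1848] q [ 0.5673  0.6612 -0.7946  2.14    1.6824  0.3551  0.1814]
C
6 rows [-7.5, -4.3, 14.4] [0.0, 0.8, -4.2] viol 0 spd 0.22 min [ 0.5224 -0.0174  0.2245] max [ 0.5838 -0.0002  0.2789] q [ 0.7636  0.5732 -1.091   2.0117  0.8899  0.6459  0.9223]
5 rows [-0.5, -0.2, 5.9] [0.0, -2.0, -0.0] viol 0 spd 0.62 min [ 0.586  -0.0168  0.1987] max [ 0.597  -0.0146  0.2192] q [ 0.6168  0.5051 -0.7875  2.1794  1.371   0.2586  0.4588]
4 rows [-0.2, -0.3, 15.9] [0.1, -0.0, -0.0] viol 0 spd 0.44 min [ 0.6049 -0.0131  0.144 ] max [ 0.6291 -0.0094  0.1849] q [ 0.5451  0.6486 -0.7547  2.1545  1.7728  0.3295  0.0861]
```

Emit:
drive_tool(
  plan=[
    {"delta_pos":[-7.4,-4.9,14.3],"angular":[0,1.1,-5.9],"fingers":0.1},
    {"delta_pos":[-7.4,-4.9,14.3],"angular":[0,1.1,-5.9],"fingers":0.1},
    {"delta_pos":[-7.4,-4.9,14.3],"angular":[0,1.1,-5.9],"fingers":0.1},
    {"delta_pos":[-7.4,-4.9,14.3],"angular":[0,1.1,-5.9],"fingers":0.1},
    {"delta_pos":[-7.4,-4.9,14.3],"angular":[0,1.1,-5.9],"fingers":0.1},
    {"delta_pos":[-7.4,-4.9,14.3],"angular":[0,1.1,-5.9],"fingers":0.1},
    {"delta_pos":[-0.6,-0.3,5.9],"angular":[0.3,-2.1,1],"fingers":0.1},
    {"delta_pos":[-0.6,-0.3,5.9],"angular":[0.3,-2.1,1],"fingers":0.1},
    {"delta_pos":[-0.6,-0.3,5.9],"angular":[0.3,-2.1,1],"fingers":0.1},
    {"delta_pos":[-0.6,-0.3,5.9],"angular":[0.3,-2.1,1],"fingers":0.1},
    {"delta_pos":[-0.6,-0.3,5.9],"angular":[0.3,-2.1,1],"fingers":0.1},
    {"delta_pos":[0,0,0],"angular":[0,0,0],"fingers":0.1},
  ],
)

```text
t: 27.78
eef_pos: [0.5975, -0.0151, 0.199]
ee_rot: [[-0.84, -0.266, 0.474], [-0.254, 0.963, 0.09], [-0.48, -0.044, -0.876]]
force: [-0.7, -1.5, 0.1]
width: 0.023
grasp_force: 30.0
```

```bash
cat > look.py <<'E'
from h import *
def look(held=True):
    im,d,c=cap('wrist'); P=wcloud(d,c)
    for col in('blue','yellow'):
        for o in capfit(im,P,col): print(o[0],'top',o[2],o[5][0],'disc',o[8] if isinstance(o[8],int) else o[8][0])
    if held:
        s=sensors.sense(); Q=(P-np.array(s['eef_pos']))@np.array(s['ee_rot']); q=Q[(mask(im,'red',120,40)>0)&(np.linalg.norm(Q,axis=-1)<.08)]
        w=q[np.abs(q[:,2]-.0103)<.003]; print('held disc',mid(w),np.median(w[:,2]))
        wb=B@np.array(s['eef_pos']); print('TCP in B',wb,'rim ctr',B@(np.array(s['eef_pos'])+np.array(s['ee_rot'])[:,2]*.0322))
    return im,P
E
OMP_NUM_THREADS=1 python3 - <<'E'
from look import *; look(); go(.6053,-.1293,-.195,.0322)
from sc import *
plan([(B.T@np.array([.6053,-.1293,-.195])+AX*.0322,Rtilt(29,-3))],[3])
E
```

```text
blue top -0.1637253907603723 [ 0.6053 -0.2295 -0.1646] disc [ 0.6052 -0.2285 -0.1865]
yellow top -0.2354866292370386 [ 0.5978 -0.0412 -0.2366] disc [ 0.5936 -0.0403 -0.2569]
yellow top -0.16398622456557377 [ 0.6041 -0.0305 -0.1654] disc [ 0.6037 -0.0304 -0.1869]
held disc (array([ 0.0015, -0.0003,  0.0104]), array([0.0644, 0.0641, 0.0036])) 0.010115889638692113
TCP in B [ 0.6058 -0.1285 -0.1195] rim ctr [ 0.6052 -0.1286 -0.1517]
rot [-0.0081 -1.1258  5.082 ] move after rot [ 0.5258 -0.7653 43.2721] target [ 0.6191 -0.0114  0.1617] F [ 0.3595  0.1997 -0.5456] j [ 0.6615  0.5318 -0.8709  2.1616  1.3215  0.3315  0.5996]
3 rows [-0.5, 0.1, 14.3] [-0.0, -0.0, 0.7] viol 0 spd 0.33 min [ 0.6048 -0.0143  0.1616] max [ 0.6192 -0.0113  0.1861] q [ 0.5719  0.6083 -0.7831  2.1472  1.5625  0.3246  0.3365]
```

Aligned within 1 mm, joints comfortable. Advancing onto the neck.

Emit:
drive_tool(
  plan=[
    {"delta_pos":[-0.3,-0.2,14.3],"angular":[0,0,0.7],"fingers":0.1},
    {"delta_pos":[-0.3,-0.2,14.3],"angular":[0,0,0.7],"fingers":0.1},
    {"delta_pos":[-0.3,-0.2,14],"angular":[0,0,0.7],"fingers":0.1},
    {"delta_pos":[0,0,3],"angular":[0,0,0],"fingers":0.1},
    {"delta_pos":[0,0,3],"angular":[0,0,0],"fingers":0.1},
    {"delta_pos":[0,0,3],"angular":[0,0,0],"fingers":0.1},
    {"delta_pos":[0,0,0],"angular":[0,0,0],"fingers":0.1},
  ],
)

```text
t: 28.7
eef_pos: [0.6237, -0.0097, 0.1542]
ee_rot: [[-0.849, -0.235, 0.474], [-0.217, 0.972, 0.093], [-0.483, -0.023, -0.876]]
force: [-0.2, -0.4, -0.8]
width: 0.0234
grasp_force: 30.0
```

Run:
```python
from look import *; im,P=look(); print(sensors.sense()['force'],sensors.sense()['joints'])
```

```text
blue top -0.16370163264837403 [ 0.6053 -0.2291 -0.1652] disc [ 0.6051 -0.2284 -0.1862]
yellow top -0.23706762055232816 [ 0.5971 -0.0407 -0.2386] disc [ 0.5943 -0.0444 -0.258 ]
yellow top -0.16406463364150747 [ 0.6038 -0.0306 -0.1655] disc [ 0.6036 -0.0309 -0.187 ]
held disc (array([ 0.0004, -0.0001,  0.0104]), array([0.0649, 0.0638, 0.0034])) 0.010202206635633388
TCP in B [ 0.6056 -0.1285 -0.1716] rim ctr [ 0.605  -0.1285 -0.2038]
[0.9262 0.0646 0.0691] [ 0.5661  0.6293 -0.7782  2.1438  1.612   0.3294  0.2938]
```

Emit:
drive_tool(
  plan=[
    {"delta_pos":[0,-0.8,2],"angular":[0,0,0],"fingers":0.1},
    {"delta_pos":[0,0,2],"angular":[0,0,0],"fingers":0.1},
    {"delta_pos":[0,0,2],"angular":[0,0,0],"fingers":0.1},
  ],
)

```text
t: 29.12
eef_pos: [0.6263, -0.0101, 0.1489]
ee_rot: [[-0.849, -0.235, 0.474], [-0.217, 0.972, 0.093], [-0.482, -0.024, -0.876]]
force: [-4.6, -0.9, 5.9]
width: 0.0233
grasp_force: 30.0
```

Emit:
drive_tool(
  plan=[
    {"delta_pos":[0,0,2],"angular":[0,0,0],"fingers":0.1},
    {"delta_pos":[0,0,2],"angular":[0,0,0],"fingers":0.1},
  ],
)

```text
t: 29.38
eef_pos: [0.6282, -0.0097, 0.1455]
ee_rot: [[-0.849, -0.235, 0.474], [-0.217, 0.972, 0.093], [-0.482, -0.024, -0.876]]
force: [-5.0, -1.0, 6.0]
width: 0.0232
grasp_force: 30.0
```

Steady 8 N along the axis, so the cap is on the seal and pushing it down. Continuing to the hard stop.

Emit:
drive_tool(
  plan=[
    {"delta_pos":[0,0,1.5],"angular":[0,0,0],"fingers":0.1},
    {"delta_pos":[0,0,1.5],"angular":[0,0,0],"fingers":0.1},
    {"delta_pos":[0,0,0],"angular":[0,0,0],"fingers":0.1},
  ],
)

```text
t: 29.75
eef_pos: [0.6292, -0.0095, 0.1445]
ee_rot: [[-0.848, -0.235, 0.475], [-0.218, 0.972, 0.092], [-0.484, -0.026, -0.875]]
force: [-17.3, -4.3, 25.4]
width: 0.0232
grasp_force: 30.0
```

Emit:
drive_tool(
  plan=[
    {"delta_pos":[0,0,-1.5],"angular":[0,0,0],"fingers":0.5},
    {"delta_pos":[0,0,0],"angular":[0,0,0],"fingers":0.5},
    {"delta_pos":[0,0,0],"angular":[0,0,0],"fingers":0.5},
    {"delta_pos":[0,0,-20],"angular":[0,0,0],"fingers":0.5},
    {"delta_pos":[0,0,-30],"angular":[0,0,0],"fingers":0.5},
    {"delta_pos":[0,0,0],"angular":[0,0,0],"fingers":0},
    {"delta_pos":[0,0,0],"angular":[0,0,0],"fingers":0},
  ],
)

```text
t: 30.62
eef_pos: [0.6058, -0.0143, 0.1872]
ee_rot: [[-0.849, -0.234, 0.474], [-0.216, 0.972, 0.093], [-0.482, -0.023, -0.876]]
force: [0.1, -0.2, -0.1]
width: 0.0306
grasp_force: 0.0
```

```bash
OMP_NUM_THREADS=1 python3 - <<'E'
from look import *
im,P=look(False); w=P[mask(im,'red',120,40)>0]@B.T; w=w[np.abs(w[:,1]+.1295)<.05]; w=w[np.abs(w[:,0]-.605)<.05]
top=np.percentile(w[:,2],98); f=w[np.abs(w[:,2]-top)<.004]; g=w[np.abs(w[:,2]-top+.022)<.004]; print('red top',top,mid(f),mid(g))
pl=np.linalg.lstsq(np.c_[g[:,:2],np.ones(len(g))],g[:,2],rcond=None)[0]; print('tilt',pl[:2])
print(sensors.sense()['joints'],B@np.array(sensors.sense()['eef_pos']))
from sc import *
Pt=lambda y,s:B.T@np.array([.6047,y,s])
for nm,Y in (('blue',-.2293),('yel',-.0303)):
  print(nm); plan([(Pt(Y,-.135),Rtilt(28,-4)),(Pt(Y,-.1677),Rtilt(28,-4))],[4,3])
E
```

```text
blue top -0.16365350196833137 [ 0.6055 -0.2292 -0.1648] disc [ 0.6053 -0.2287 -0.1865]
yellow top -0.23673319205646592 [ 0.5972 -0.0401 -0.238 ] disc [ 0.5952 -0.0428 -0.2576]
yellow top -0.16409459674681678 [ 0.6041 -0.0306 -0.1656] disc [ 0.6038 -0.0309 -0.1869]
red top -0.16861619513769563 (array([ 0.6037, -0.1299, -0.1702]), array([0.0211, 0.0219, 0.004 ])) (array([ 0.6036, -0.1292, -0.1917]), array([0.0634, 0.0625, 0.0035]))
tilt [-0.0011  0.0038]
[ 0.6151  0.5489 -0.8099  2.1562  1.3824  0.3054  0.5063] [ 0.606  -0.1294 -0.134 ]
blue
4 rows [1.5, -24.6, 0.1] [0.0, 0.2, -0.3] viol 0 spd 0.49 min [ 0.6095 -0.1122  0.1855] max [ 0.6239 -0.0396  0.1858] q [ 0.8821  0.6548 -0.9596  2.0437  1.1362  0.3931  0.9855]
3 rows [-0.4, -0.1, 10.9] [0.0, 0.0, 0.0] viol 0 spd 0.13 min [ 0.6292 -0.1112  0.1572] max [ 0.64   -0.1092  0.176 ] q [ 0.8003  0.6909 -0.8634  2.0324  1.2418  0.3462  0.8853]
yel
4 rows [-1.4, 25.0, 0.2] [0.0, 0.2, -0.3] viol 0 spd 0.33 min [0.5859 0.0091 0.1852] max [0.6005 0.0828 0.1859] q [ 0.3905  0.5292 -0.8184  2.1911  1.477   0.4083  0.2178]
3 rows [-0.5, 0.0, 10.9] [0.0, 0.0, 0.0] viol 0 spd 0.19 min [0.5913 0.084  0.1571] max [0.6023 0.0862 0.1758] q [ 0.3575  0.6037 -0.7943  2.1773  1.6231  0.4342  0.0926]
```

The red cap sits square (plane tilt under 0.004) and is centred. Now the blue cap, with closed fingers.

Emit:
drive_tool(
  plan=[
    {"delta_pos":[1.5,-24.6,0],"angular":[0,0.2,-0.3],"fingers":0},
    {"delta_pos":[1.5,-24.6,0],"angular":[0,0.2,-0.3],"fingers":0},
    {"delta_pos":[1.5,-24.6,0],"angular":[0,0.2,-0.3],"fingers":0},
    {"delta_pos":[1.5,-24.6,0],"angular":[0,0.2,-0.3],"fingers":0},
    {"delta_pos":[-0.4,0,11],"angular":[0,0,0],"fingers":0},
    {"delta_pos":[-0.4,0,11],"angular":[0,0,0],"fingers":0},
    {"delta_pos":[-0.2,0,4],"angular":[0,0,0],"fingers":0},
    {"delta_pos":[0,0,3],"angular":[0,0,0],"fingers":0},
    {"delta_pos":[0,0,3],"angular":[0,0,0],"fingers":0},
    {"delta_pos":[0,0,1.5],"angular":[0,0,0],"fingers":0},
    {"delta_pos":[0,0,0],"angular":[0,0,0],"fingers":0},
  ],
)

```text
t: 32.05
eef_pos: [0.6393, -0.1057, 0.1597]
ee_rot: [[-0.85, -0.255, 0.462], [-0.242, 0.966, 0.09], [-0.469, -0.035, -0.882]]
force: [-15.9, -1.1, 20.0]
width: 0.0004
grasp_force: 12.6
```

Emit:
drive_tool(
  plan=[
    {"delta_pos":[0,0,1.5],"angular":[0,0,0],"fingers":0},
    {"delta_pos":[0,0,0],"angular":[0,0,0],"fingers":0},
  ],
)

```text
t: 32.3
eef_pos: [0.6395, -0.1056, 0.1595]
ee_rot: [[-0.849, -0.255, 0.462], [-0.242, 0.966, 0.088], [-0.469, -0.037, -0.882]]
force: [-25.2, -3.8, 33.0]
width: 0.0002
grasp_force: 20.9
```

```bash
python3 -c "
from look import *
look(False); s=sensors.sense(); print(B@np.array(s['eef_pos']),B@np.array(s['force']),s['joints'])"
```

```text
blue top -0.23812094906544892 [ 0.577  -0.2243 -0.2397] disc 0
blue top -0.17067658792010673 [ 0.6009 -0.2325 -0.1718] disc [ 0.6017 -0.2297 -0.1928]
yellow top -0.23693390654385857 [ 0.6009 -0.0431 -0.2386] disc [ 0.6008 -0.0474 -0.258 ]
yellow top -0.1640216393845964 [ 0.6039 -0.0307 -0.1655] disc [ 0.6012 -0.0324 -0.1864]
[ 0.606  -0.2258 -0.1657] [-6.4035  2.9777 41.9677] [ 0.7899  0.682  -0.853   2.039   1.2491  0.3391  0.8734]
```

Emit:
drive_tool(
  plan=[
    {"delta_pos":[0,0,-15],"angular":[0,0,0],"fingers":0},
    {"delta_pos":[0,0,-22],"angular":[0,0,0],"fingers":0},
    {"delta_pos":[-1.8,24.3,0],"angular":[0,0,0],"fingers":0},
    {"delta_pos":[-1.8,24.3,0],"angular":[0,0,0],"fingers":0},
    {"delta_pos":[-1.8,24.3,0],"angular":[0,0,0],"fingers":0},
    {"delta_pos":[-1.8,24.3,0],"angular":[0,0,0],"fingers":0},
    {"delta_pos":[-1.8,24.3,0],"angular":[0,0,0],"fingers":0},
    {"delta_pos":[-1.8,24.3,0],"angular":[0,0,0],"fingers":0},
    {"delta_pos":[-1.8,24.3,0],"angular":[0,0,0],"fingers":0},
    {"delta_pos":[-1.8,24.3,0],"angular":[0,0,0],"fingers":0},
    {"delta_pos":[0,0,0],"angular":[0,0,0],"fingers":0},
  ],
)

```text
t: 33.72
eef_pos: [0.5866, 0.0843, 0.1905]
ee_rot: [[-0.848, -0.259, 0.462], [-0.243, 0.965, 0.094], [-0.47, -0.033, -0.882]]
force: [0.4, -0.4, 0.3]
width: 0.0004
grasp_force: 0.0
```

```bash
OMP_NUM_THREADS=1 python3 - <<'E'
from look import *
look(False); s=sensors.sense(); print(B@np.array(s['eef_pos']),s['ee_rot'],s['joints'])
from sc import *
plan([(B.T@np.array([.6042,-.0305,-.158]),Rtilt(28,-4))],[3])
E
```

```text
blue top -0.16946548298074207 [ 0.6056 -0.2296 -0.1706] disc [ 0.6053 -0.2279 -0.1925]
yellow top -0.12009126087970057 [ 0.5989 -0.0303 -0.12  ] disc 0
[ 0.6077 -0.0314 -0.1312] [[-0.8492 -0.2558  0.462 ]
 [-0.2413  0.9661  0.0915]
 [-0.4697 -0.0338 -0.8822]] [ 0.3736  0.5094 -0.7795  2.1862  1.4375  0.3775  0.2618]
3 rows [0.6, 0.8, 8.8] [0.0, 0.0, 0.1] viol 0 spd 0.19 min [0.5902 0.0822 0.1652] max [0.5969 0.0851 0.1814] q [ 0.3386  0.5676 -0.7547  2.185   1.5903  0.3946  0.1126]
```

Emit:
drive_tool(
  plan=[
    {"delta_pos":[0.6,0.8,9],"angular":[0,0,0],"fingers":0},
    {"delta_pos":[0.6,0.8,9],"angular":[0,0,0],"fingers":0},
    {"delta_pos":[0.6,0,8],"angular":[0,0,0],"fingers":0},
    {"delta_pos":[0,0,3],"angular":[0,0,0],"fingers":0},
    {"delta_pos":[0,0,3],"angular":[0,0,0],"fingers":0},
    {"delta_pos":[0,0,2.5],"angular":[0,0,0],"fingers":0},
    {"delta_pos":[0,0,1],"angular":[0,0,0],"fingers":0},
    {"delta_pos":[0,0,0],"angular":[0,0,0],"fingers":0},
  ],
)

```text
t: 34.78
eef_pos: [0.6009, 0.0834, 0.1594]
ee_rot: [[-0.85, -0.251, 0.464], [-0.239, 0.967, 0.087], [-0.47, -0.037, -0.882]]
force: [-15.9, -6.4, 23.6]
width: 0.0004
grasp_force: 13.7
```

```bash
python3 -c "
from look import *
look(False); s=sensors.sense(); print(B@np.array(s['eef_pos']),B@np.array(s['force']),s['joints'])"
```

```text
blue top -0.16960908655916226 [ 0.6054 -0.2288 -0.1709] disc [ 0.6055 -0.2272 -0.192 ]
blue top -0.2384713298286483 [ 0.6158 -0.2022 -0.2402] disc 0
yellow top -0.14414374612256228 [ 0.5959 -0.0317 -0.1442] disc [ 0.5984 -0.0306 -0.1664]
[ 0.6043 -0.0328 -0.1649] [-2.0455 -2.1585 27.2665] [ 0.3367  0.5844 -0.7494  2.1831  1.6299  0.4029  0.0843]
```

Emit:
drive_tool(
  plan=[
    {"delta_pos":[0,0,1.5],"angular":[0,0,0],"fingers":0},
    {"delta_pos":[0,0,0],"angular":[0,0,0],"fingers":0},
    {"delta_pos":[0,0,-15],"angular":[0,0,0],"fingers":0},
    {"delta_pos":[0,0,-35],"angular":[0,0,0],"fingers":0},
    {"delta_pos":[0,0,-50],"angular":[0,0,0],"fingers":0},
    {"delta_pos":[0,0,-50],"angular":[0,0,0],"fingers":0.6},
    {"delta_pos":[0,0,0],"angular":[0,0,0],"fingers":0.6},
  ],
)

```text
t: 35.7
eef_pos: [0.5364, 0.0696, 0.2877]
ee_rot: [[-0.849, -0.247, 0.467], [-0.234, 0.968, 0.087], [-0.474, -0.036, -0.88]]
force: [-0.1, -0.5, 0.5]
width: 0.0168
grasp_force: 0.0
```

```bash
OMP_NUM_THREADS=1 python3 - <<'E'
from look import *
im,P=look(False)
w=P[mask(im,'red',120,40)>0]@B.T; w=w[(np.abs(w[:,1]+.1295)<.05)&(np.abs(w[:,0]-.605)<.05)]
top=np.percentile(w[:,2],98); f=w[np.abs(w[:,2]-top)<.004]; print('red top',top,mid(f)[0])
from sc import *
s=sensors.sense(); print(s['joints'],s['eef_pos'],s['ee_rot'])
def Rd(th): y=np.array([np.cos(th),np.sin(th),0]); z=np.array([0,0,-1.]); return np.stack([np.cross(y,z),y,z],1)
W=[(np.array([.47,-.02,.32]),Rd(np.radians(75))),(np.array([.3866,-.2915,.30]),Rd(np.radians(32))),(np.array([.3866,-.2915,.086]),Rd(np.radians(32)))]
q=plan(W,[10,12,8])
print(run(q,((0,0,-.4),(0,0,4)),18))
E
```

```text
blue top -0.16937286027015572 [ 0.6057 -0.2291 -0.1703] disc [ 0.606  -0.2284 -0.1922]
yellow top -0.16851053606785174 [ 0.6048 -0.0301 -0.1698] disc [ 0.6042 -0.0298 -0.1915]
red top -0.16914100033639062 [ 0.6041 -0.129  -0.1701]
[ 0.6701  0.2998 -1.0598  2.1751  0.8293  0.4362  0.8286] [0.5363 0.0694 0.2861] [[-0.8498 -0.2476  0.4652]
 [-0.2347  0.9682  0.0865]
 [-0.4719 -0.0357 -0.8809]]
10 rows [5.7, -8.7, -5.2] [0.5, 2.8, 2.9] viol 0 spd 0.32 min [ 0.4697 -0.0193  0.2876] max [0.5302 0.0587 0.3203] q [ 0.7575  0.399  -1.0815  1.8158  0.381   1.156   0.8658]
12 rows [-7.3, -23.2, 1.6] [0.0, -0.0, 3.6] viol 0 spd 0.17 min [ 0.3819 -0.2903  0.3001] max [ 0.4703 -0.0436  0.3187] q [ 1.209   0.3726 -0.8455  1.8287  0.31    1.0798  0.8095]
8 rows [-0.5, 0.4, 26.8] [0.0, -0.0, 0.0] viol 0 spd 0.22 min [ 0.3825 -0.2909  0.0858] max [ 0.3869 -0.2901  0.2734] q [ 0.9933  0.6601 -0.6025  2.0715  0.6507  0.6037  0.4963]
(array([ 0.7691,  0.5911, -0.2615,  2.073 ,  0.2904,  0.5123, -0.4004]), 0, np.float64(0.18913866298909596), array([ 0.3869, -0.291 ,  0.0862]), array([ 0.3869, -0.291 ,  0.093 ]))
```

All three caps stand level and were pressed against firm end stops. Now over to the stop for the twist.

Emit:
drive_tool(
  plan=[
    {"delta_pos":[5.7,-8.7,-5.2],"angular":[0.5,2.8,2.9],"fingers":0.7},
    {"delta_pos":[5.7,-8.7,-5.2],"angular":[0.5,2.8,2.9],"fingers":0.7},
    {"delta_pos":[5.7,-8.7,-5.2],"angular":[0.5,2.8,2.9],"fingers":0.7},
    {"delta_pos":[5.7,-8.7,-5.2],"angular":[0.5,2.8,2.9],"fingers":0.7},
    {"delta_pos":[5.7,-8.7,-5.2],"angular":[0.5,2.8,2.9],"fingers":0.7},
    {"delta_pos":[5.7,-8.7,-5.2],"angular":[0.5,2.8,2.9],"fingers":0.7},
    {"delta_pos":[5.7,-8.7,-5.2],"angular":[0.5,2.8,2.9],"fingers":0.7},
    {"delta_pos":[5.7,-8.7,-5.2],"angular":[0.5,2.8,2.9],"fingers":0.7},
    {"delta_pos":[5.7,-8.7,-5.2],"angular":[0.5,2.8,2.9],"fingers":0.7},
    {"delta_pos":[5.7,-8.7,-5.2],"angular":[0.5,2.8,2.9],"fingers":0.7},
  ],
)

```text
t: 37.0
eef_pos: [0.4707, -0.0183, 0.3175]
ee_rot: [[-0.968, 0.252, -0.005], [0.252, 0.968, 0.003], [0.006, 0.001, -1.0]]
force: [-0.2, 0.1, -0.7]
width: 0.0658
grasp_force: 0.0
```

Emit:
drive_tool(
  plan=[
    {"delta_pos":[-7.3,-23.2,1.6],"angular":[0,0,3.6],"fingers":0.7},
    {"delta_pos":[-7.3,-23.2,1.6],"angular":[0,0,3.6],"fingers":0.7},
    {"delta_pos":[-7.3,-23.2,1.6],"angular":[0,0,3.6],"fingers":0.7},
    {"delta_pos":[-7.3,-23.2,1.6],"angular":[0,0,3.6],"fingers":0.7},
    {"delta_pos":[-7.3,-23.2,1.6],"angular":[0,0,3.6],"fingers":0.7},
    {"delta_pos":[-7.3,-23.2,1.6],"angular":[0,0,3.6],"fingers":0.7},
    {"delta_pos":[-7.3,-23.2,1.6],"angular":[0,0,3.6],"fingers":0.7},
    {"delta_pos":[-7.3,-23.2,1.6],"angular":[0,0,3.6],"fingers":0.7},
    {"delta_pos":[-7.3,-23.2,1.6],"angular":[0,0,3.6],"fingers":0.7},
    {"delta_pos":[-7.3,-23.2,1.6],"angular":[0,0,3.6],"fingers":0.7},
    {"delta_pos":[-7.3,-23.2,1.6],"angular":[0,0,3.6],"fingers":0.7},
    {"delta_pos":[-7.3,-23.2,1.6],"angular":[0,0,3.6],"fingers":0.7},
  ],
)

```text
t: 38.5
eef_pos: [0.3872, -0.2914, 0.2987]
ee_rot: [[-0.531, 0.847, -0.002], [0.847, 0.531, 0.005], [0.005, 0.001, -1.0]]
force: [0.3, -0.3, 0.8]
width: 0.0656
grasp_force: 0.0
```

```bash
OMP_NUM_THREADS=1 python3 - <<'E'
from sc import *
s=sensors.sense(); print(s['joints'],s['eef_pos'],s['ee_rot'],s['width'])
def Rd(th): y=np.array([np.cos(th),np.sin(th),0]); z=np.array([0,0,-1.]); return np.stack([np.cross(y,z),y,z],1)
R=np.array(s['ee_rot']); R1=Rd(np.radians(32)); print(Ro.from_matrix(R.T@R1).as_rotvec(degrees=True), 1e3*R1.T@(np.array([.3866,-.2915,.072])-s['eef_pos']))
im,d,c=cap('wrist'); P=wcloud(d,c); q=P[mask(im,'red')>0]; q=q[(np.abs(q[:,0]-.387)<.04)&(np.abs(q[:,1]+.29)<.04)]; print('head',mid(q),np.median(q[:,2]))
A=np.load('scene.npz')['P']; im,d,c=cap('scene'); P=cloud(d,c); g=mask(im,'blue')>0; print('blue disc now/before in scene:')
for M,I in ((A,np.load('scene.npz')['im']),(P,im)):
    for col in('blue','yellow'):
        w=M[mask(I,col,110,40)>0]@B.T; Y={'blue':-.2293,'yellow':-.0303}[col]; w=w[(np.abs(w[:,1]-Y)<.04)&(np.abs(w[:,0]-.605)<.05)&(w[:,2]>-.24)]; print(col,len(w),np.percentile(w[:,2],[10,50,90,97]) if len(w) else 0)
E
```

```text
[ 1.1912  0.3824 -0.8333  1.8194  0.3138  1.0824  0.8033] [ 0.3872 -0.2914  0.2987] [[-0.5313  0.8472 -0.0016]
 [ 0.8472  0.5313  0.0046]
 [ 0.0048  0.0011 -1.    ]] 0.06562763882078343
[ 0.0648 -0.2727  0.0906] [  0.2769  -0.5555 226.6528]
head (array([ 0.3861, -0.2922,  0.0844]), array([0.0348, 0.0339, 0.0039])) 0.08426170540678693
blue disc now/before in scene:
blue 267 [-0.2036 -0.1903 -0.1731 -0.1654]
yellow 237 [-0.237  -0.1933 -0.1846 -0.172 ]
blue 262 [-0.2089 -0.1956 -0.1789 -0.1713]
yellow 238 [-0.2192 -0.1973 -0.1885 -0.1736]
```

The stop is still down (head at 84 mm). Descending to grip it.

Emit:
drive_tool(
  plan=[
    {"delta_pos":[0,-0.5,40],"angular":[0,0,0],"fingers":0.7},
    {"delta_pos":[0,0,40],"angular":[0,0,0],"fingers":0.7},
    {"delta_pos":[0,0,40],"angular":[0,0,0],"fingers":0.7},
    {"delta_pos":[0,0,40],"angular":[0,0,0],"fingers":0.7},
    {"delta_pos":[0,0,30],"angular":[0,0,0],"fingers":0.7},
    {"delta_pos":[0,0,20],"angular":[0,0,0],"fingers":0.7},
    {"delta_pos":[0,0,16],"angular":[0,0,0],"fingers":0.7},
    {"delta_pos":[0,0,0],"angular":[0,0,0],"fingers":0.7},
    {"delta_pos":[0,0,0],"angular":[0,0,0],"fingers":0.3},
    {"delta_pos":[0,0,0],"angular":[0,0,0],"fingers":0.3},
    {"delta_pos":[0,0,0],"angular":[0,0,0],"fingers":0.3},
    {"delta_pos":[0,0,0],"angular":[0,0,0],"fingers":0.3},
  ],
)

```text
t: 40.1
eef_pos: [0.3856, -0.2911, 0.0734]
ee_rot: [[-0.534, 0.846, -0.005], [0.846, 0.534, 0.002], [0.004, -0.003, -1.0]]
force: [-3.4, -2.7, 5.5]
width: 0.0393
grasp_force: 30.0
```

Gripped at 39 mm. Twisting clockwise while rising.

Emit:
drive_tool(
  plan=[
    {"delta_pos":[0,0,-0.45],"angular":[0,0,4],"fingers":0.3},
    {"delta_pos":[0,0,-0.45],"angular":[0,0,4],"fingers":0.3},
    {"delta_pos":[0,0,-0.45],"angular":[0,0,4],"fingers":0.3},
    {"delta_pos":[0,0,-0.45],"angular":[0,0,4],"fingers":0.3},
    {"delta_pos":[0,0,-0.45],"angular":[0,0,4],"fingers":0.3},
    {"delta_pos":[0,0,-0.45],"angular":[0,0,4],"fingers":0.3},
    {"delta_pos":[0,0,-0.45],"angular":[0,0,4],"fingers":0.3},
    {"delta_pos":[0,0,-0.45],"angular":[0,0,4],"fingers":0.3},
    {"delta_pos":[0,0,-0.45],"angular":[0,0,4],"fingers":0.3},
    {"delta_pos":[0,0,-0.45],"angular":[0,0,4],"fingers":0.3},
    {"delta_pos":[0,0,-0.45],"angular":[0,0,4],"fingers":0.3},
    {"delta_pos":[0,0,-0.45],"angular":[0,0,4],"fingers":0.3},
    {"delta_pos":[0,0,-0.45],"angular":[0,0,4],"fingers":0.3},
    {"delta_pos":[0,0,-0.45],"angular":[0,0,4],"fingers":0.3},
    {"delta_pos":[0,0,-0.45],"angular":[0,0,4],"fingers":0.3},
    {"delta_pos":[0,0,-0.45],"angular":[0,0,4],"fingers":0.3},
    {"delta_pos":[0,0,-0.45],"angular":[0,0,4],"fingers":0.3},
    {"delta_pos":[0,0,-0.4],"angular":[0,0,2],"fingers":0.3},
    {"delta_pos":[0,0,0],"angular":[0,0,0],"fingers":0.3},
  ],
)

```text
t: 42.48
eef_pos: [0.3879, -0.2911, 0.0813]
ee_rot: [[0.611, 0.792, -0.0], [0.792, -0.611, 0.002], [0.002, -0.001, -1.0]]
force: [-1.2, -4.9, 0.5]
width: 0.0396
grasp_force: 30.0
```

Emit:
drive_tool(
  plan=[
    {"delta_pos":[0,0,0],"angular":[0,0,0],"fingers":0.7},
    {"delta_pos":[0,0,0],"angular":[0,0,0],"fingers":0.7},
    {"delta_pos":[0,0,0],"angular":[0,0,0],"fingers":0.7},
    {"delta_pos":[0,0,-30],"angular":[0,0,0],"fingers":0.7},
    {"delta_pos":[0,0,-50],"angular":[0,0,0],"fingers":0.7},
    {"delta_pos":[0,0,-50],"angular":[0,0,0],"fingers":0.7},
    {"delta_pos":[0,0,-50],"angular":[0,0,0],"fingers":0.7},
    {"delta_pos":[0,0,0],"angular":[0,0,0],"fingers":0.7},
  ],
)

```text
t: 43.48
eef_pos: [0.3899, -0.2912, 0.2642]
ee_rot: [[0.611, 0.792, 0.005], [0.792, -0.611, 0.0], [0.003, 0.004, -1.0]]
force: [-0.3, 0.3, -1.3]
width: 0.0656
grasp_force: 0.0
```

Run:
```python
from h import *
s=sensors.sense(); print(s['ee_rot'],s['eef_pos'])
im,d,c=cap('wrist'); P=wcloud(d,c); m=mask(im,'red')>0; ok=m&(np.abs(P[...,0]-.387)<.04)&(np.abs(P[...,1]+.29)<.04); q=P[ok]; print('head',mid(q),np.median(q[:,2]))
# white slot mark on the head: direction in world
w=(np.linalg.norm(P[...,:2]-[.3865,-.2915],axis=-1)<.016)&(P[...,2]>.075)&(cv2.cvtColor(im,cv2.COLOR_RGB2HSV)[...,1]<110); a=P[w][:,:2]
if len(a)>5: v=cv2.fitLine(a.astype(np.float32),cv2.DIST_L2,0,.01,.01).ravel(); print('slot',len(a),np.degrees(np.arctan2(v[1],v[0]))%180)
```

```text
[[ 0.6111  0.7915  0.0047]
 [ 0.7916 -0.6111  0.0002]
 [ 0.0031  0.0036 -1.    ]] [ 0.3899 -0.2912  0.2642]
head (array([ 0.3873, -0.2927,  0.0919]), array([0.035, 0.035, 0.004])) 0.09212124396773338
slot 72 106.85266
```

```bash
python3 -c "
from station import job_done
print(job_done())"
```

```text
the job is handed in; nothing more can be done
None
```

The job is handed in, with no verdict shown: stop pressed, red cap fitted, all three caps pressed to a firm end stop, mushroom twisted about 70° and out again. The cameras showed only about 6 mm (blue) and 4.5 mm (yellow) of the up-to-8 mm cap travel, so I judged those two home by the firm stop.

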